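# Snap the retaining ring into the axle groove

### The arm

A 7-joint arm with a two-finger parallel gripper is mounted at the origin on the work surface. World frame = base frame: x ahead of the robot, y to its left, z up, the work surface at z = 0. Lengths are in m, angles in rad, forces in N, time in s.
With the tool pointing down it reaches from about 0.425 to 0.975 m from the base axis. Payload 16.7 kg.
Tool frame: the origin (TCP) lies midway between the tips of the shut fingers; the grasp point (between the pads) lies 19 mm behind it (ctrl.pinch_z is the distance from the TCP to the grasp point, in m); z points along the fingers, y is the direction in which the jaws open and shut (so a half turn about z gives the same grasp; the last joint's range is limited). The gripper opens to 85 mm and grips with 20 to 120 N. Pads are 22 mm wide; open, the fingers measure 114 mm over their backs; the gripper's body (76 mm by 85 mm) begins 54 mm behind the grasp point. The pads swing forward as they close: fully open they stand 13 mm farther back than shut.
Start: joints at [0.978, 0.426, 0.074, 1.606, -0.034, 1.111, -0.067], TCP at [0.29, -0.61, 0.231] pointing down, gripper open.
Joint ranges: [-2.85, 2.85], [-0.5, 2.14], [-1.23, 1.37], [0.21, 2.46], [-1.02, 4.16], [0.16, 2.05], [-2.73, 2.73]. Speed limits (rad/s): [1.89, 1.89, 2.39, 2.39, 3.01, 3.01, 3.01].

### API

Orientations are given as a 3x3 rotation matrix whose columns are the frame's x, y, z axes.
In Python, from cell import ctrl gives the robot as it stands.
- The arm moves only by the tool jog_arm, never from a script. Its argument "motion" is a list that holds one entry, the list of rows, each a list of 5 numbers: the opening, from 0 (shut) to 1 (fully open), then the shift along the world's x, y, z in mm, then the turn about the world's z in degrees. A call has 1 to 12 rows; each row shifts and turns the commanded pose from where the row before left it; what a row does not reach is not made up. A row lasts 1/12 s, in which the tool goes at most 41.7 mm and 7.16 degrees, less where a joint would pass 70% of its speed; a pose out of reach is approached as far as the arm can. A call is refused whole if a number of a shift passes 41.7 or a number of a turn 7.16, either way. A call with a gripper value outside its range is refused whole. The fingers move at their own pace and stop on an object; the grip force is fixed at half the most. Time passes only in rows, so rows that do not move let the fingers close. It gives the time, the measured TCP pose, the force and the opening at its end, in the units of the state.
- ctrl.read_state(): the state, without advancing time (a new reading comes with each control period).
- ctrl.snapshot(name): name is "side" or "top" or "wrist"; returns (picture, depth): 480x640x3 uint8, blue, green, red; 480x640 float32, m along the optical axis (not along the pixel's ray), 0 where there is no reading.
- ctrl.camera_model(name): a dict with "camera_matrix" (3x3 intrinsics, pixels), "extrinsics" (4x4, takes a point from camera to world coordinates). Camera axes: x right, y down, z forward; pixel columns grow to the right and rows downward; lengths in m; the calibration is good to about 2 mm. A picture is of the moment at which its call begins: read the wrist's pose just before it. camera_model takes no time and is no camera call; for the wrist camera it gives the pose at the moment of the call.
- ctrl.job_done(): hands the job in, once; it reports no verdict.
Trained networks look in the newest picture that a camera, given by its name, has taken for a name from the list of things; names that differ only in an ending like _2 or _b are one class to them, and where a whole thing is asked for, a point or a joint stands for the part that bears it (a point fixed in the world has none). Each returns a list of dicts, best first, with "p" (0 to 1); they miss things now and then, are a little off and sometimes report something else, mostly with a low value. They report only what shows in the picture. A call takes as long as a camera call.
- ctrl.masks_of(camera, target): "pixels" (480x640 bool, what is visible of it).
- ctrl.pinpoint(camera, target): "at" ([x, y, z] in m, in world coordinates, good to about 4 mm: a listed point, or the origin of a listed thing).
The state is a dict: "time_s": time; "qpos": joint angles; "qd": joint speeds; "joint_efforts": joint torques, N m; "ee_pos": TCP position; "orientation": TCP orientation; "ft_force": force on the tool from outside, world axes, zero at the start; "wrist_torque": the same for the moment, N m; "width": finger opening in m.
Only numpy, scipy, OpenCV 4.12 (cv2) and the standard library are available. Lean on these libraries where they do the work, as an engineer would, in place of code of your own. Each camera call takes 0.05 s, during which the arm holds its last target.

### The job

Take the spreading pliers from their stand, put both tips into the eyes of the retaining ring that is perched on the wheel axle, spread the ring only as far as needed, lower it until you feel the washer and let it contract into the groove. Then put the pliers back upright in their stand and let go. Do not touch the ring with the gripper, do not overstretch it or press on the wheel or axle with more than about 10 N, and leave the other things on the bench alone.

Things in the scene. Friction and masses are not known exactly. Their poses are not given: they have to be found in the camera images.
- axle_top (a point): Centre of the top of the upright steel axle, z up. Down from it: nose 25 mm across, 6 mm high; land 32 mm across with flat top, 15 to 30 mm high (differs each time, not measured); groove 28 mm across, 6.5 mm high, ending at an aluminium washer 70 mm across. So the washer is 27 to 43 mm below this point: feel for it. All fixed in a lying wheel (black tyre 108 mm across) on a plate 150 x 110 mm.
- ring_center (a point): Centre of the dark steel ring, half-way up its 4 mm; inside 28, outside 46 mm. It lies loose round the nose on top of the land, eyes towards its own -x, z up. It spreads as two sprung halves parting along its y; this point is on the +y half and moves with it (half the spread off the middle). Seated: 2 to 5 mm above the washer.
- eye_left (a point): Centre of the hole (7 mm across, right through) of the ring's +y eye, on the ring's upper face; 27 mm towards the ring's -x and 9 mm towards +y from its centre. Eye 12.4 mm across outside. Axes as the ring.
- eye_right (a point): The same for the eye on the ring's -y half. Hole centres are 18 mm apart when the ring is contracted.
- ring_gap (a joint): How far the ring is spread (m): 0 contracted, grows as much as the eyes part. From 0.006 it clears the land; 0.0075 to 0.010 is good; above 0.013 it is overstretched and spoilt. Each eye needs 3 N at first, plus 0.5 N per mm.
- pliers_grip (a point): Midway between the pliers' two black handle bars, 62 mm above the pivot: grip here, across y. z up; handles at +y, -y. Bars lie along x, 26 mm long, 14 mm thick, 56 mm over their outer faces at rest; tops 12 mm higher. Gripped to 52.5 mm the tips match the eyes; at about 37 mm the ring is spread 8 mm. Takes 7 N at first, then up to 20 N. On the +y lever, moves with it.
- pliers_tips (a point): Midway between the tips at rest, level with their shoulders, 117 mm below pliers_grip. Below the shoulder (end of the 8 mm jaw, stops on the eye's upper face) each tip is a pin 4 mm across, 6 mm long, tapered at the end. Pins 15 mm apart at rest (at +y, -y), parting 0.9 mm per mm of squeeze. Fingers that swing as they close push it down or up: watch its height. On the +y lever.
- pliers_jaw (a joint): Angle between the pliers' two levers (rad): 0 at rest, grows as the handles are squeezed; the tips part 58 mm per rad, the handles close 62 mm per rad.
- stand_top (a point): Centre of the top of the fixed pliers stand, 70 mm above table: two aluminium cheeks along its y, slot 14 mm wide (x) and 66 mm long (y). The jaws hang in the slot; the dark pivot block (30 mm along x, 18 along y, underside 72 mm below pliers_grip) rests across both cheeks, pliers' y along the slot. Base 90 x 100 mm.
- dish: bystander: small steel bowl, 64 mm across, origin under its centre
- gear: bystander: white plastic gear, 40 mm across, 22 mm high, origin under its centre
- board: bystander: green circuit board 100 x 70 mm, origin under its centre
- jar: bystander: amber jar 48 mm across, 50 mm high, origin under its centre
- meter: bystander: grey meter 140 x 75 x 32 mm, lying, origin under its centre

How it is judged:
On the way, in this order (a step that is already met when the one before it is completed fails the run):
1. the ring, still up on the axle, is spread with the pliers (value of joint ring_gap above 0.0045 m and contact force between pliers and ring above 1 N and z of ring_center in the frame of axle_top above -0.0075 m), for 0.1 s.
2. the ring has contracted into the groove (value of joint ring_gap below 0.0025 m and z of ring_center in the frame of axle_top below -0.0215 m and horizontal distance between ring_center and axle_top below 0.0025 m), for 0.2 s.
At the end, for the whole second after the job is handed in: Ring flat (0.1 rad), contracted (spread under 2.5 mm) in the groove: centre 21.5-42 mm below axle_top, within 2.5 mm of the axis. Pliers off it, upright (0.15 rad) in the stand, grip point 66-78 mm above stand_top and within 83 mm of it. Both at rest (all of step 2 and z of ring_center in the frame of axle_top above -0.042 m and angle between ring_center's own z axis and vertical below 0.1 rad and contact force between pliers and ring below 0.1 N and distance between pliers_grip and stand_top below 0.083 m and angle between pliers_grip's own z axis and vertical below 0.15 rad and z of pliers_grip in the frame of stand_top between 0.066 and 0.078 m and linear speed of each of pliers, ring below 0.02 m/s); the robot touches nothing.
It fails at once if the ring is spread more than 13 mm (overstretched) (value of joint ring_gap above 0.013 m).
It fails at once if the ring or the pliers press on the axle or wheel with more than 12 N (contact force between any of ring, pliers and hub above 12 N or contact force between any of ring, pliers and axle above 12 N).
It fails at once if the gripper touches the ring (contact force between the fingers and ring above 0.5 N).
It fails at once if a bystander is moved by more than 25 mm (distance of any of dish, gear, board, jar, meter from where it was at the start of the episode above 0.025 m).
It also fails if it takes over 67 s, if anything falls off the work surface, if the arm or the gripper's body presses on something with over 40 N, if the wrist force passes 120 N, or if a joint passes its speed limit or range.

## Working session

There is one attempt and no reset: what is moved stays moved. The work goes in short steps, Python scripts to look and compute and a tool call to move; the robot and the scene stay as the last step left them, time stands still between calls to the robot, and variables do not carry over. Pictures are saved under pics/ and viewed, and the job is handed in when it is done.

Besides the shell and the picture viewer there is one more tool, called after "Request:" in YAML: its name, and indented under it one key for each argument. jog_arm: Moves the arm, as the interface text tells. Its arguments: {"type":"object","properties":{"motion":{"type":"array","items":{"type":"array","items":{"type":"array","items":{"type":"number"}}}}},"required":["motion"]}

```bash
ls; mkdir -p pics
python3 - <<'E'
from cell import ctrl
import cv2,numpy as np
s=ctrl.read_state();print(s['time_s'],s['ee_pos'],s['orientation'],s['width'],ctrl.pinch_z)
for c in ['side','top','wrist']:
    im,d=ctrl.snapshot(c);cv2.imwrite(f'pics/{c}0.png',im)
    m=ctrl.camera_model(c);print(c,np.round(m['camera_matrix'],1).tolist(),np.round(m['extrinsics'],3).tolist())
E
```

```text
pics
0.0 [ 0.28958825 -0.60925563  0.23060804] [[ 9.03178536e-01  4.29264632e-01 -6.38084038e-04]
 [ 4.29265099e-01 -9.03177810e-01  1.14824262e-03]
 [-8.34033977e-05 -1.31097530e-03 -9.99999137e-01]] 0.08540762072113524 0.0187
side [[447.9, 0.0, 327.2], [0.0, 447.9, 232.9], [0.0, 0.0, 1.0]] [[0.872, -0.302, 0.385, 0.357], [-0.489, -0.53, 0.693, -0.499], [-0.006, -0.792, -0.61, 0.531], [0.0, 0.0, 0.0, 1.0]]
top [[455.0, 0.0, 319.0], [0.0, 455.0, 232.8], [0.0, 0.0, 1.0]] [[0.002, -0.977, 0.211, 0.521], [-1.0, -0.002, 0.001, -0.005], [-0.0, -0.211, -0.977, 0.773], [0.0, 0.0, 0.0, 1.0]]
wrist [[345.2, 0.0, 321.2], [0.0, 345.2, 240.6], [0.0, 0.0, 1.0]] [[0.429, -0.868, -0.249, 0.353], [-0.903, -0.413, -0.119, -0.579], [0.0, 0.276, -0.961, 0.373], [0.0, 0.0, 0.0, 1.0]]
```

View pics/side0.png

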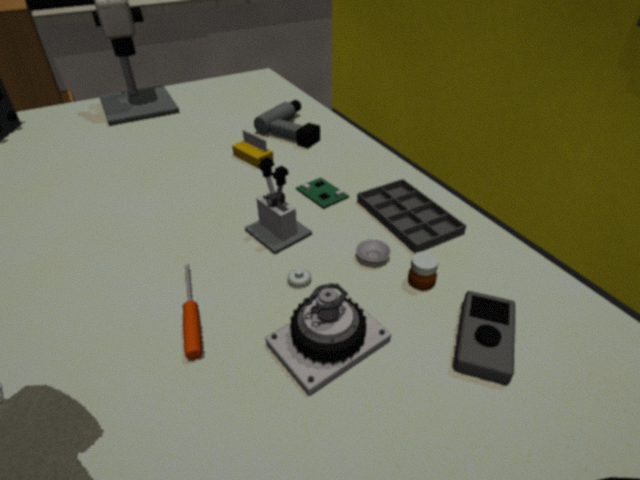

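View pics/top0.png

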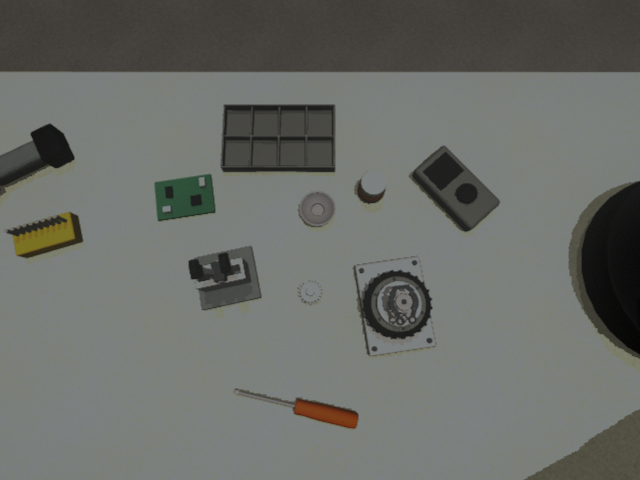

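Run:
```python
from cell import ctrl
import numpy as np
for c in ['side','top']:
    for t in ['axle_top','ring_center','eye_left','eye_right','pliers_grip','pliers_tips','stand_top','jar','gear','dish','meter','board']:
        r=ctrl.pinpoint(c,t)
        print(c,t,[(np.round(q['at'],4).tolist(),round(q['p'],2)) for q in r[:2]])
print(ctrl.read_state()['time_s'])
```

```text
side axle_top [([0.5632, -0.1277, 0.1039], 0.78)]
side ring_center [([0.5692, -0.1223, 0.1008], 0.57)]
side eye_left [([0.538, -0.12, 0.0979], 0.66)]
side eye_right [([0.535, -0.1366, 0.0973], 0.66)]
side pliers_grip [([0.6085, 0.149, 0.1382], 0.67)]
side pliers_tips []
side stand_top [([0.6097, 0.1537, 0.0744], 0.64)]
side jar [([0.763, -0.0952, -0.0036], 0.94), ([0.5825, 0.0132, -0.0006], 0.49)]
side gear [([0.5813, 0.0163, -0.0013], 0.65)]
side dish [([0.7246, -0.0042, 0.0004], 0.6), ([0.7644, -0.2382, -0.0017], 0.53)]
side meter [([0.7625, -0.2405, 0.0009], 0.7)]
side board [([0.7516, 0.2322, 0.0008], 0.7)]
top axle_top []
top ring_center [([0.5626, -0.1302, 0.0944], 0.65)]
top eye_left [([0.5319, -0.1242, 0.1024], 0.66), ([0.5636, -0.1292, 0.0956], 0.48)]
top eye_right [([0.5386, -0.1416, 0.099], 0.68), ([0.5643, -0.1234, 0.0988], 0.55)]
top pliers_grip [([0.6121, 0.1496, 0.1424], 0.62), ([0.5649, -0.1245, 0.098], 0.3)]
top pliers_tips [([0.6086, 0.1465, 0.0244], 0.95)]
top stand_top [([0.6084, 0.1518, 0.07], 0.89)]
top jar [([0.7611, -0.0889, -0.0043], 0.93), ([0.6113, 0.1519, 0.1395], 0.75)]
top gear [([0.5869, 0.0099, -0.0027], 0.79)]
top dish [([0.7273, 0.0006, 0.0013], 0.74)]
top meter [([0.7654, -0.2382, 0.0005], 0.62), ([0.6082, 0.1549, 0.0706], 0.46)]
top board [([0.5631, -0.1289, 0.0947], 0.66), ([0.7533, 0.2321, 0.0006], 0.63)]
1.35
```

Request:
jog_arm:
  motion:
    - [[1,20,35,0,-1.5],[1,20,35,0,-1.5],[1,20,35,0,-1.5],[1,20,35,0,-1.5],[1,20,35,0,-1.5],[1,20,35,0,-1.5],[1,20,35,0,-1.5],[1,20,35,0,-1.5],[1,20,35,0,-1.5],[1,20,35,0,-1.5],[1,20,35,0,-1.5],[1,20,35,0,-1.5]]

```text
time_s: 2.35
ee_pos: [0.5305, -0.1878, 0.2316]
orientation: [[0.992, 0.128, 0.001], [0.128, -0.992, -0.0], [0.001, 0.0, -1.0]]
ft_force: [1.4, -0.6, -0.5]
width: 0.0856
```

```bash
cat > h.py <<'E'
from cell import ctrl
import cv2,numpy as np
def st():
    s=ctrl.read_state();R=np.array(s['orientation']);
    print('t',round(s['time_s'],2),'ee',np.round(s['ee_pos'],4),'yawx',round(np.degrees(np.arctan2(R[1,0],R[0,0])),2),'tilt',np.round(R[:2,2],4),'F',np.round(s['ft_force'],2),'T',np.round(s['wrist_torque'],2),'w',round(s['width'],4))
    return s
def snap(c,name):
    im,d=ctrl.snapshot(c);m=ctrl.camera_model(c);cv2.imwrite(f'pics/{name}.png',im);np.savez(f'{name}.npz',im=im,d=d,K=m['camera_matrix'],E=m['extrinsics']);return im,d,m
def pts(c,ts):
    for t in ts:
        r=ctrl.pinpoint(c,t); print(c,t,[(np.round(q['at'],4).tolist(),round(q['p'],2)) for q in r[:2]])
def cloud(d,m,K=None,E=None):
    K=np.array(m['camera_matrix']) if K is None else K;E=np.array(m['extrinsics']) if E is None else E
    v,u=np.mgrid[:480,:640];P=np.stack([(u-K[0,2])/K[0,0]*d,(v-K[1,2])/K[1,1]*d,d],-1)
    return P@E[:3,:3].T+E[:3,3]
def proj(p,m):
    E=np.array(m['extrinsics']);q=(np.array(p)-E[:3,3])@E[:3,:3];K=np.array(m['camera_matrix']);q=K@q;return q[:2]/q[2]
E
python3 - <<'E'
from h import *
st();im,d,m=snap('wrist','w1');pts('wrist',['axle_top','ring_center','eye_left','eye_right'])
E
```

```text
t 2.35 ee [ 0.5305 -0.1878  0.2316] yawx 7.35 tilt [ 0.0006 -0.0002] F [ 1.35 -0.59 -0.52] T [-0.02 -0.03  0.03] w 0.0856
wrist axle_top []
wrist ring_center [([0.563, -0.1264, 0.0971], 0.75)]
wrist eye_left [([0.5405, -0.12, 0.1014], 0.6)]
wrist eye_right [([0.5348, -0.136, 0.103], 0.82)]
```

View pics/w1.png

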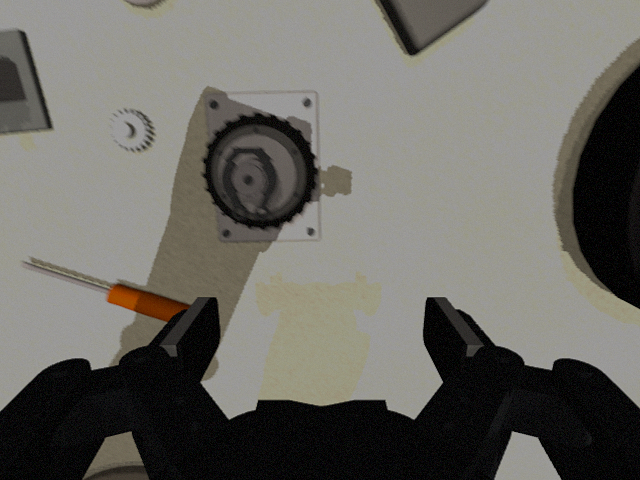

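Request:
jog_arm:
  motion:
    - [[1,11,20,-13,0],[1,11,20,-13,0],[1,11,20,-14,0],[1,0,0,0,0],[1,0,0,0,0]]

```text
time_s: 3.02
ee_pos: [0.5623, -0.1299, 0.1905]
orientation: [[0.992, 0.129, -0.002], [0.129, -0.992, 0.0], [-0.001, -0.0, -1.0]]
ft_force: [0.2, -0.8, 0.6]
width: 0.0856
```

Run:
```python
from h import *
st();im,d,m=snap('wrist','w2');pts('wrist',['axle_top','ring_center','eye_left','eye_right'])
c=im[130:370,200:440];cv2.imwrite('pics/w2c.png',cv2.convertScaleAbs(cv2.resize(c,(600,600),interpolation=cv2.INTER_CUBIC),alpha=1.8))
```

```text
t 3.02 ee [ 0.5623 -0.1299  0.1905] yawx 7.44 tilt [-0.0015  0.0002] F [ 0.16 -0.8   0.55] T [-0.06  0.04 -0.03] w 0.0856
wrist axle_top [([0.5636, -0.1242, 0.0996], 0.58)]
wrist ring_center []
wrist eye_left [([0.5441, -0.1203, 0.0997], 0.8)]
wrist eye_right [([0.5377, -0.139, 0.1019], 0.73), ([0.5413, -0.1195, 0.1041], 0.63)]
```

View pics/w2c.png

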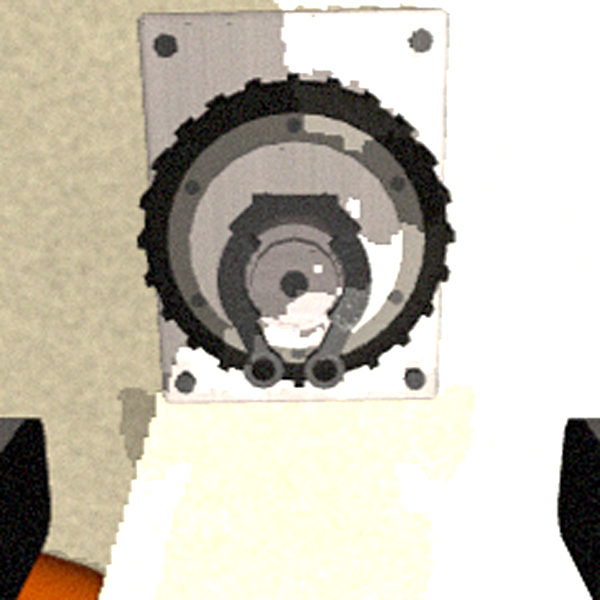

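Run:
```python
from h import *
z=np.load('w2.npz');d=z['d'];K=z['K'];E=z['E']
P=cloud(d,None,K,E)
print(E.round(3))
def px(x,y): return 200+x/2.5,130+y/2.5
def ray(x,y,zz):
    u,v=px(x,y);r=E[:3,:3]@np.array([(u-K[0,2])/K[0,0],(v-K[1,2])/K[1,1],1]);return E[:3,3]+r*(zz-E[2,3])/r[2]
for n,(x,y) in dict(axle=(290,262),ringL=(235,290),ringtop=(294,208),eyeLrim=(265,357),eyeRrim=(338,380),washer=(220,200)).items():
    u,v=map(int,px(x,y));print(n,P[v-1:v+2,u-1:u+2].reshape(-1,3).mean(0).round(4),P[v-1:v+2,u-1:u+2,2].std().round(4))
for n,(x,y) in dict(L=(264.5,369),R=(325,369)).items():
    for zz in (.096,.098,.100): print(n,zz,ray(x,y,zz).round(4))
print('axle',ray(294,283,.103).round(4))
g=cv2.cvtColor(z['im'],cv2.COLOR_BGR2GRAY)
```

```text
[[ 0.128 -0.953 -0.274  0.632]
 [-0.992 -0.123 -0.036 -0.122]
 [ 0.001  0.276 -0.961  0.333]
 [ 0.     0.     0.     1.   ]]
axle [ 0.5701 -0.1267  0.1001] 0.0007
ringL [ 0.5588 -0.1123  0.0983] 0.0005
ringtop [ 0.5846 -0.1255  0.0981] 0.0007
eyeLrim [ 0.5383 -0.123   0.0932] 0.0149
eyeRrim [ 0.5314 -0.146   0.0892] 0.0253
washer [ 0.5764 -0.1027  0.0605] 0.0007
L 0.096 [ 0.535  -0.1234  0.096 ]
L 0.098 [ 0.5358 -0.1234  0.098 ]
L 0.1 [ 0.5366 -0.1234  0.1   ]
R 0.096 [ 0.5373 -0.1411  0.096 ]
R 0.098 [ 0.5381 -0.141   0.098 ]
R 0.1 [ 0.5389 -0.1408  0.1   ]
axle [ 0.5644 -0.1285  0.103 ]
```

Request:
jog_arm:
  motion:
    - [[1,5,31,5,0],[1,5,31,5,0],[1,5,31,5,0],[1,5,31,5,0],[1,5,31,5,0],[1,5,31,5,0],[1,5,31,0,0],[1,6,31,0,0],[1,6,31,0,0],[1,0,0,0,0],[1,0,0,0,0]]

```text
time_s: 4.18
ee_pos: [0.6098, 0.1508, 0.2215]
orientation: [[0.991, 0.131, 0.0], [0.131, -0.991, 0.001], [0.0, -0.0, -1.0]]
ft_force: [-0.0, -0.6, 0.4]
width: 0.0851
```

Run:
```python
from h import *
st();im,d,m=snap('wrist','w3');pts('wrist',['pliers_grip','pliers_tips','stand_top'])
c=im[130:430,170:470];cv2.imwrite('pics/w3c.png',cv2.convertScaleAbs(cv2.resize(c,(600,600),interpolation=cv2.INTER_CUBIC),alpha=1.5))
P=cloud(d,m)
```

```text
t 4.18 ee [0.6098 0.1508 0.2215] yawx 7.55 tilt [0.0002 0.0005] F [-0.02 -0.64  0.37] T [-0.01  0.01 -0.02] w 0.0851
wrist pliers_grip [([0.6081, 0.1486, 0.1393], 0.63)]
wrist pliers_tips [([0.6099, 0.1508, 0.0274], 0.81)]
wrist stand_top [([0.6069, 0.156, 0.0692], 0.97)]
```

View pics/w3c.png

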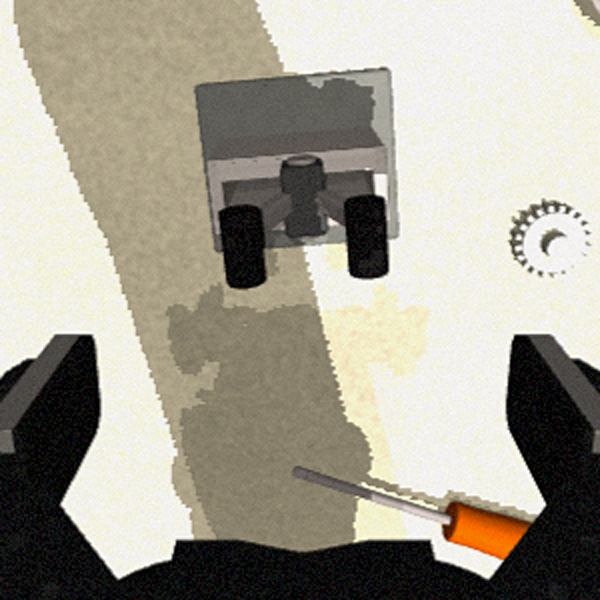

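Run:
```python
from h import *
z=np.load('w3.npz');P=cloud(z['d'],None,z['K'],z['E'])
roi=np.zeros((480,640),bool);roi[220:290,260:390]=1
for lo,hi,nm in ((.147,.158,'bar tops'),(.066,.074,'stand top')):
    M=roi&(P[...,2]>lo)&(P[...,2]<hi)
    if nm=='stand top': M=(P[...,2]>lo)&(P[...,2]<hi); M[:, :240]=0; M[:,400:]=0; M[300:]=0
    n,lab,stt,c=cv2.connectedComponentsWithStats(M.astype(np.uint8))
    for i in range(1,n):
        if stt[i,4]<60: continue
        Q=P[lab==i]; r=cv2.minAreaRect((Q[:,:2]*1000).astype(np.float32)); print(nm,stt[i],'med z',np.median(Q[:,2]).round(4),'mean',Q.mean(0).round(4),'rect',np.round(r[0],1),np.round(r[1],1),round(r[2],1))
ys,xs=np.where(roi&(P[...,2]>.1)); print(np.percentile(P[roi][:,2],[50,90,99,100]))
```

```text
bar tops [346 231  17  39 532] med z 0.1527 mean [0.6158 0.1281 0.1516] rect [614.5 127.9] [26.2 10.4] 11.5
bar tops [282 236  18  38 529] med z 0.1527 mean [0.607  0.1685 0.1515] rect [605.8 168.5] [25.7 10.3] 11.6
stand top [ 273  202   92   45 1098] med z 0.0692 mean [0.6188 0.1533 0.0692] rect [610.3 150.5] [33.2 78.2] 12.4
[1.58110962e-05 1.48149773e-01 1.54057781e-01 3.63547428e-01]
```

Request:
jog_arm:
  motion:
    - [[1,0,-2.5,-15,2.2],[1,0,0,-20,2.2],[1,0,0,-25,0],[1,0,0,-25,0],[1,0,0,-12,0],[1,0,0,-6.5,0],[1,0,0,0,0],[1,0,0,0,0]]

```text
time_s: 5.05
ee_pos: [0.6103, 0.1468, 0.1187]
orientation: [[0.979, 0.204, 0.001], [0.204, -0.979, 0.0], [0.001, -0.0, -1.0]]
ft_force: [0.1, -0.5, -0.1]
width: 0.0852
```

Run:
```python
from h import *
st();im,d,m=snap('wrist','w4')
cv2.imwrite('pics/w4b.png',cv2.convertScaleAbs(im,alpha=1.6))
```

```text
t 5.05 ee [0.6103 0.1468 0.1187] yawx 11.8 tilt [0.0008 0.0003] F [ 0.05 -0.51 -0.12] T [ 0.02 -0.   -0.03] w 0.0852
```

View pics/w4b.png

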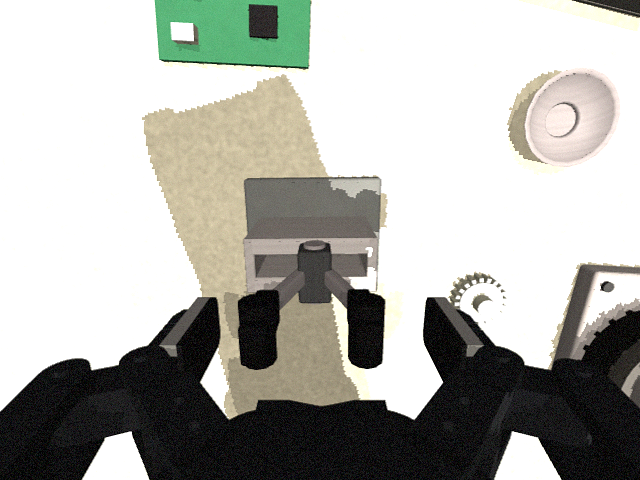

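Run:
```python
from h import *
z=np.load('w4.npz');P=cloud(z['d'],None,z['K'],z['E'])
s=st();R=np.array(s['orientation']);T=(P-s['ee_pos'])@R  # tool frame
for a,b in ((225,285),(340,395)):
    roi=np.zeros((480,640),bool);roi[285:372,a:b]=1
    M=roi&(P[...,2]>.148)&(P[...,2]<.158)
    Q=T[M]*1000;r=cv2.minAreaRect(Q[:,:2].astype(np.float32));print(M.sum(),np.median(Q[:,2]),np.round(r[0],1),np.round(r[1],1),round(r[2],1))
    M=roi&(P[...,2]>.12)&(P[...,2]<.158);Q=T[M]*1000;print(np.percentile(Q,[1,50,99],axis=0).round(1))
for a,b in ((150,222),(420,500)):
    roi=np.zeros((480,640),bool);roi[295:380,a:b]=1
    Q=T[roi]*1000;Q=Q[Q[:,2]<30];print('finger',np.percentile(Q,[1,50,99],axis=0).round(1))
```

```text
t 5.1 ee [0.6105 0.1469 0.1191] yawx 11.8 tilt [0.0016 0.0004] F [-0.05 -0.68  0.38] T [-0.04  0.02  0.05] w 0.0854
1516 -34.185355343826174 [  0.3 -24.2] [10.3 25.9] 89.3
[[-12.4 -30.1 -35.5]
 [  5.5 -22.5 -29.1]
 [ 13.2 -17.5  -3. ]]
1511 -34.202363836433264 [ 0.7 17.5] [10.2 26.6] 89.4
[[-12.   10.8 -35.7]
 [  6.4  16.3 -29.5]
 [ 13.7  23.7  -2.9]]
finger [[-10.  -55.4 -73.7]
 [  9.2 -42.5 -39.8]
 [ 17.5 -30.  -14.1]]
finger [[-10.   31.1 -73.4]
 [  9.9  43.4 -40.9]
 [ 17.5  56.2 -14. ]]
```

Request:
jog_arm:
  motion:
    - [[1,-0.3,3.5,0,0],[1,0,0,0,0],[0.75,0,0,0,0],[0.7,0,0,0,0],[0.65,0,0,0,0],[0.6,0,0,0,0],[0.6,0,0,0,0],[0.6,0,0,0,0],[0.6,0,0,0,0],[0.6,0,0,0,0]]

```text
time_s: 5.93
ee_pos: [0.6102, 0.1508, 0.1189]
orientation: [[0.979, 0.205, 0.002], [0.205, -0.979, 0.001], [0.002, -0.0, -1.0]]
ft_force: [-2.1, 0.0, 11.7]
width: 0.0512
```

Run:
```python
from h import *
st();im,d,m=snap('wrist','w5')
cv2.imwrite('pics/w5b.png',cv2.convertScaleAbs(im,alpha=1.6))
```

```text
t 5.93 ee [0.6102 0.1508 0.1189] yawx 11.83 tilt [0.0017 0.0006] F [-2.05  0.03 11.71] T [-0.02  0.4   0.01] w 0.0512
```

View pics/w5b.png

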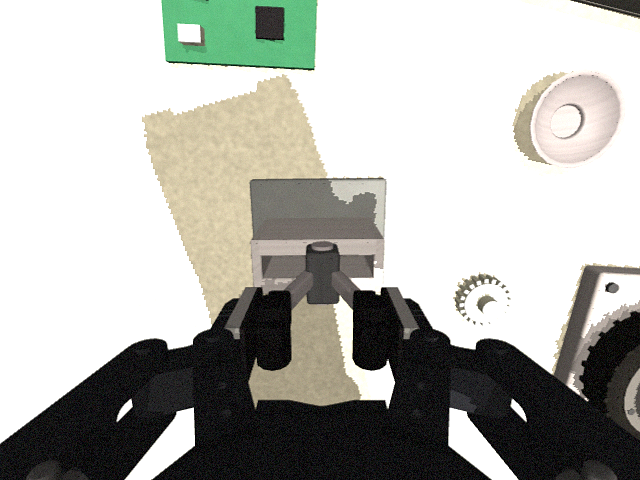

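Request:
jog_arm:
  motion:
    - [[0.6,0,0,2,0],[0.6,0,0,4,0],[0.6,0,0,8,0],[0.6,0,0,12,0],[0.6,0,0,16,0],[0.6,0,0,20,0],[0.6,0,0,20,0],[0.6,0,0,18,0],[0.6,0,0,10,0],[0.6,0,0,0,0],[0.6,0,0,0,0],[0.6,0,0,0,0]]

```text
time_s: 6.98
ee_pos: [0.609, 0.1502, 0.2268]
orientation: [[0.979, 0.205, -0.001], [0.205, -0.979, -0.0], [-0.001, 0.0, -1.0]]
ft_force: [-1.1, 0.2, -1.9]
width: 0.0515
```

Run:
```python
from h import *
st();im,d,m=snap('wrist','w6')
pts('wrist',['pliers_grip','pliers_tips','stand_top'])
cv2.imwrite('pics/w6b.png',cv2.convertScaleAbs(im,alpha=1.6))
im,d,m=snap('side','s6');pts('side',['pliers_grip','pliers_tips'])
cv2.imwrite('pics/s6c.png',cv2.convertScaleAbs(cv2.resize(im[60:300,150:470],(800,600)),alpha=1.6))
```

```text
t 6.98 ee [0.609  0.1502 0.2268] yawx 11.82 tilt [-0.0013 -0.0004] F [-1.13  0.21 -1.89] T [ 0.   -0.01  0.02] w 0.0515
wrist pliers_grip [([0.6141, 0.153, 0.1366], 0.61)]
wrist pliers_tips [([0.5338, -0.1379, 0.1], 0.71)]
wrist stand_top [([0.6049, 0.1542, 0.0706], 0.77)]
side pliers_grip [([0.6059, 0.1469, 0.2493], 0.56), ([0.5884, 0.0099, -0.0025], 0.54)]
side pliers_tips [([0.6101, 0.1535, 0.1353], 0.86)]
```

View pics/w6b.png

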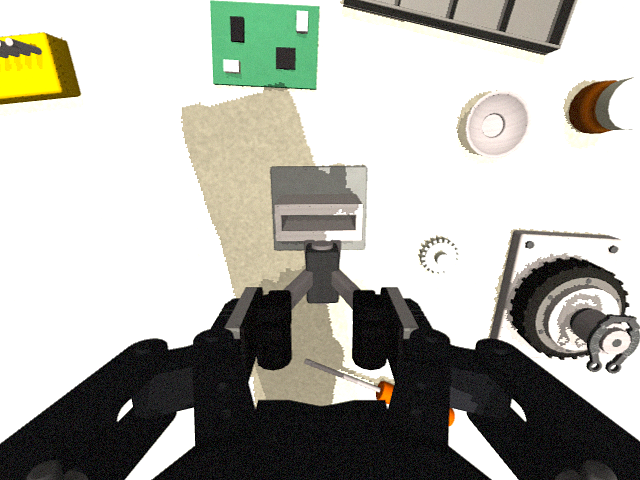

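View pics/s6c.png

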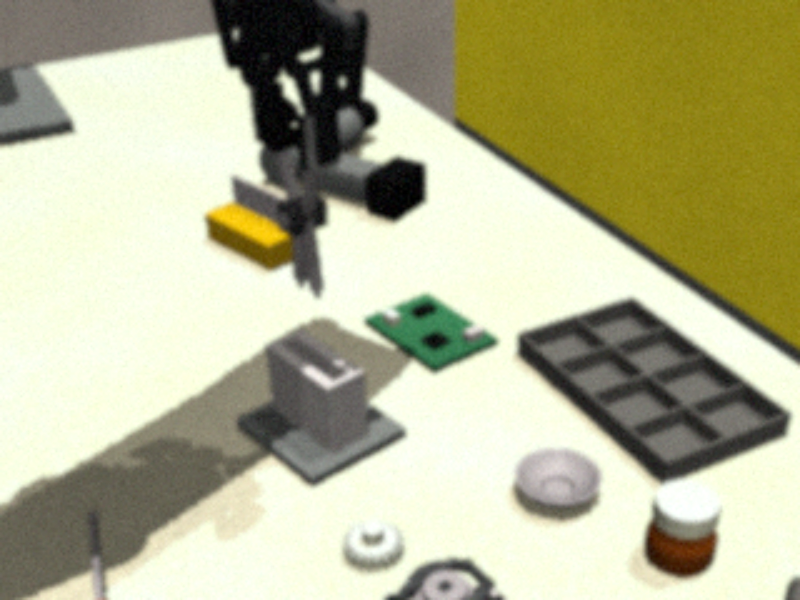

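Run:
```python
from h import *
for n,ee,yaw in (('w5',[.6102,.1508,.1189],11.83),('w6',[.609,.1502,.2268],11.82)):
    z=np.load(n+'.npz');P=cloud(z['d'],None,z['K'],z['E'])
    c,s=np.cos(np.radians(yaw)),np.sin(np.radians(yaw));R=np.array([[c,s,0],[s,-c,0],[0,0,-1]])
    T=((P-ee)@R)*1000
    for a,b,r0,r1,nm in ((258,292,285,370,'L'),(353,387,285,370,'R'),(300,345,240,305,'block')):
        roi=np.zeros((480,640),bool);roi[r0:r1,a:b]=1
        Q=T[roi]; 
        if nm!='block': Q=Q[(Q[:,2]<-30)&(Q[:,2]>-40)]
        else: Q=Q[(Q[:,2]>15)&(Q[:,2]<60)]
        r=cv2.minAreaRect(Q[:,:2].astype(np.float32));print(n,nm,len(Q),np.median(Q,0).round(1),np.percentile(Q,[2,98],axis=0).round(1).tolist(),np.round(r[0],1),np.round(r[1],1),round(r[2],1))
```

```text
w5 L 1264 [  1.8 -17.6 -34.7] [[-7.6, -22.1, -36.0], [10.7, -13.2, -30.1]] [  0.6 -17.8] [25.9  9.5] 0.3
w5 R 1365 [  2.3  18.6 -34.9] [[-7.7, 14.1, -36.3], [11.8, 23.2, -30.2]] [ 0.4 18.7] [ 9.7 25.6] 88.9
w5 block 2532 [ 4.3  0.8 29.7] [[-13.8, -10.6, 16.7], [16.6, 12.2, 50.2]] [-0.3  0.9] [27.5 34.8] 89.7
w6 L 1211 [  1.4 -17.6 -34.3] [[-7.5, -22.2, -35.6], [8.3, -13.1, -30.3]] [  0.5 -17.8] [25.2  9.5] 0.4
w6 R 1262 [  1.9  18.5 -34.5] [[-7.2, 13.9, -35.7], [9.8, 23.2, -30.2]] [ 0.7 18.8] [10.1 25.5] 89.0
w6 block 2253 [ 4.   0.8 30. ] [[-13.7, -8.8, 16.9], [16.9, 10.3, 42.9]] [-0.2  0.8] [22.9 34.8] 89.3
```

Request:
jog_arm:
  motion:
    - [[0.6,-4,-15,0,0],[0.6,-8,-30,0,-0.5],[0.6,-8,-31,0,-0.5],[0.6,-8,-31,0,-0.5],[0.6,-8,-31,0,-0.5],[0.6,-8,-31,0,-0.5],[0.6,-8,-31,0,-0.5],[0.6,-8,-31,0,-0.5],[0.6,-8,-31,0,-0.5],[0.6,-4.5,-19.8,0,-0.3],[0.62,0,0,-8,0],[0.62,0,0,0,0]]

```text
time_s: 8.33
ee_pos: [0.536, -0.1327, 0.2188]
orientation: [[0.992, 0.128, -0.001], [0.128, -0.992, 0.0], [-0.001, -0.0, -1.0]]
ft_force: [-1.0, 0.1, -1.4]
width: 0.0533
```

Request:
jog_arm:
  motion:
    - [[0.62,0,0,0,0],[0.62,0,0,0,0]]

```text
time_s: 8.5
ee_pos: [0.5372, -0.1303, 0.2199]
orientation: [[0.991, 0.132, 0.0], [0.132, -0.991, 0.0], [0.0, -0.0, -1.0]]
ft_force: [-0.7, -0.9, -1.5]
width: 0.0529
```

Run:
```python
from h import *
st();im,d,m=snap('side','s7');pts('side',['pliers_grip','pliers_tips','eye_left','eye_right'])
u,v=proj([.537,-.132,.1],m).astype(int);print(u,v)
c=im[v-60:v+60,u-80:u+80];cv2.imwrite('pics/s7c.png',cv2.convertScaleAbs(cv2.resize(c,(800,600),interpolation=cv2.INTER_CUBIC),alpha=2))
im,d,m=snap('wrist','w7');cv2.imwrite('pics/w7b.png',cv2.convertScaleAbs(im,alpha=1.6))
```

```text
t 8.5 ee [ 0.5372 -0.1303  0.2199] yawx 7.61 tilt [0.     0.0004] F [-0.67 -0.88 -1.53] T [-0.02  0.02 -0.03] w 0.0529
side pliers_grip [([0.5368, -0.1318, 0.2446], 0.94)]
side pliers_tips [([0.5347, -0.1299, 0.1299], 0.82)]
side eye_left [([0.5386, -0.1184, 0.1024], 0.89), ([0.7508, 0.2322, 0.0008], 0.69)]
side eye_right [([0.5334, -0.1404, 0.0976], 0.66), ([0.6093, 0.1545, 0.0741], 0.25)]
312 303
```

View pics/s7c.png

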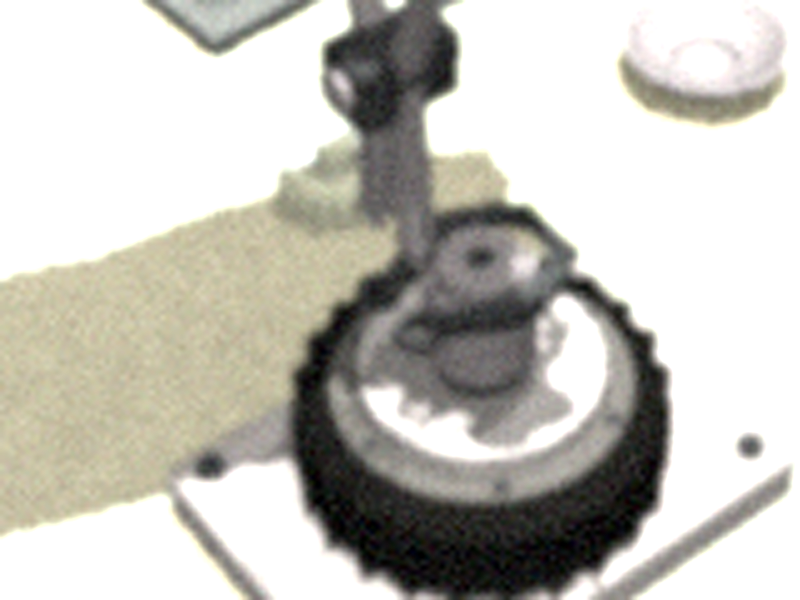

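View pics/w7b.png

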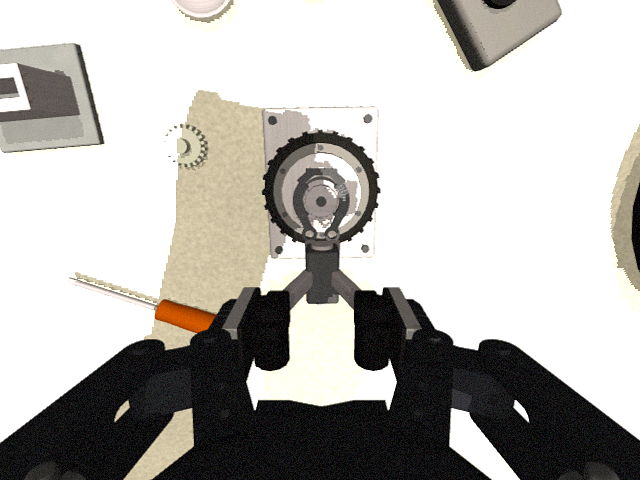

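Run:
```python
from h import *
s=st();R=np.array(s['orientation']);m=ctrl.camera_model('side')
im,d,_=snap('side','s7b');st()
u0,v0=312,303
def cr(p): 
    q=proj(p,m);return ((q-[u0-80,v0-60])*5).round(0)
c=cv2.convertScaleAbs(cv2.resize(im[v0-60:v0+60,u0-80:u0+80],(800,600),interpolation=cv2.INTER_CUBIC),alpha=2)
for y in (-8.2,9.6):
    for zz in (94.7,100.7):
        q=cr(np.array(s['ee_pos'])+R@np.array([.4,y,zz])/1000);print('pin',y,zz,q);cv2.circle(c,tuple(int(a) for a in q),3,(0,0,255),-1)
for p in ([.5358,-.1234,.098],[.5381,-.141,.098],[.5632,-.1285,.1]):
    q=cr(p);print(p,q);cv2.circle(c,tuple(int(a) for a in q),3,(0,255,0),-1)
cv2.imwrite('pics/s7d.png',c)
```

```text
t 8.8 ee [ 0.5372 -0.131   0.2199] yawx 7.57 tilt [0.0002 0.0001] F [ 0.69  0.53 -1.88] T [ 0.02  0.01 -0.04] w 0.0529
t 8.85 ee [ 0.5371 -0.1311  0.2199] yawx 7.55 tilt [0.0001 0.0001] F [ 1.04 -1.15 -2.21] T [-0.02 -0.03 -0.01] w 0.0533
pin -8.2 94.7 [379. 214.]
pin -8.2 100.7 [380. 230.]
pin 9.6 94.7 [420. 253.]
pin 9.6 100.7 [420. 270.]
[0.5358, -0.1234, 0.098] [381. 290.]
[0.5381, -0.141, 0.098] [420. 330.]
[0.5632, -0.1285, 0.1] [481. 260.]
```

View pics/s7d.png

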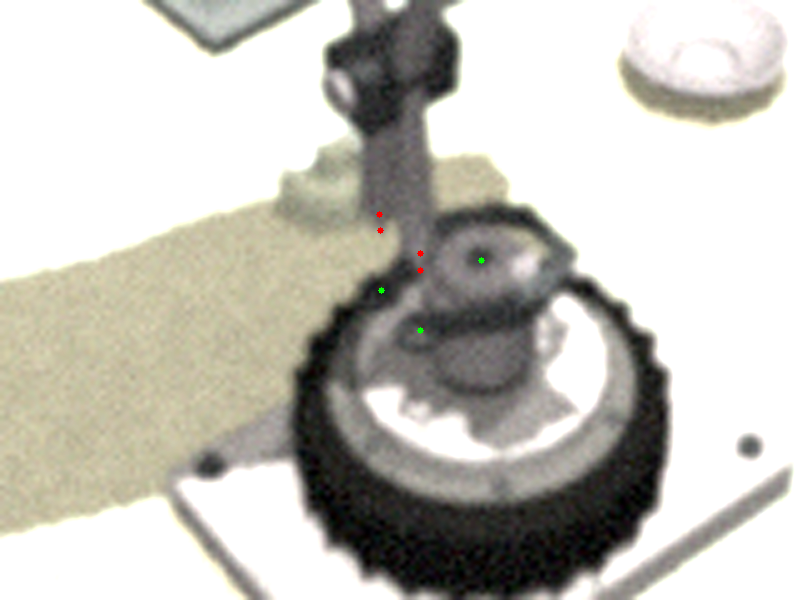

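Request:
jog_arm:
  motion:
    - [[0.617,-0.5,-0.5,-6,0],[0.617,0,0,-8,0],[0.617,0,0,-4,0],[0.617,0,0,0,0],[0.617,0,0,0,0],[0.617,0,0,0,0]]

```text
time_s: 9.35
ee_pos: [0.5365, -0.1319, 0.2018]
orientation: [[0.991, 0.131, -0.0], [0.131, -0.991, 0.0], [-0.0, -0.0, -1.0]]
ft_force: [0.6, -0.4, -2.4]
width: 0.0529
```

```bash
cat > sv.py <<'E'
from h import *
import sys
def side(name):
    s=st();R=np.array(s['orientation']);m=ctrl.camera_model('side')
    im,d,_=snap('side',name)
    u0,v0=312,290
    def cr(p): 
        q=proj(p,m);return ((q-[u0-40,v0-30])*10).round(0)
    c=cv2.convertScaleAbs(cv2.resize(im[v0-30:v0+30,u0-40:u0+40],(800,600),interpolation=cv2.INTER_CUBIC),alpha=2)
    h=(15+.9*(56-s['width']*1000))/2
    for y in (.7-h,.7+h):
        for zz in (94.7,100.7):
            q=cr(np.array(s['ee_pos'])+R@np.array([.4,y,zz])/1000);cv2.circle(c,tuple(int(a) for a in q),3,(0,0,255),-1)
    for p in ([.5358,-.1234,.098],[.5381,-.141,.098],[.5632,-.1285,.1]):
        q=cr(p);cv2.circle(c,tuple(int(a) for a in q),3,(0,255,0),-1)
    cv2.imwrite(f'pics/{name}.png',c)
if __name__=='__main__': side(sys.argv[1])
E
python3 sv.py s8
```

```text
t 9.35 ee [ 0.5365 -0.1319  0.2018] yawx 7.52 tilt [-0.      0.0001] F [ 0.6  -0.43 -2.39] T [ 0.02  0.02 -0.04] w 0.0529
```

View pics/s8.png

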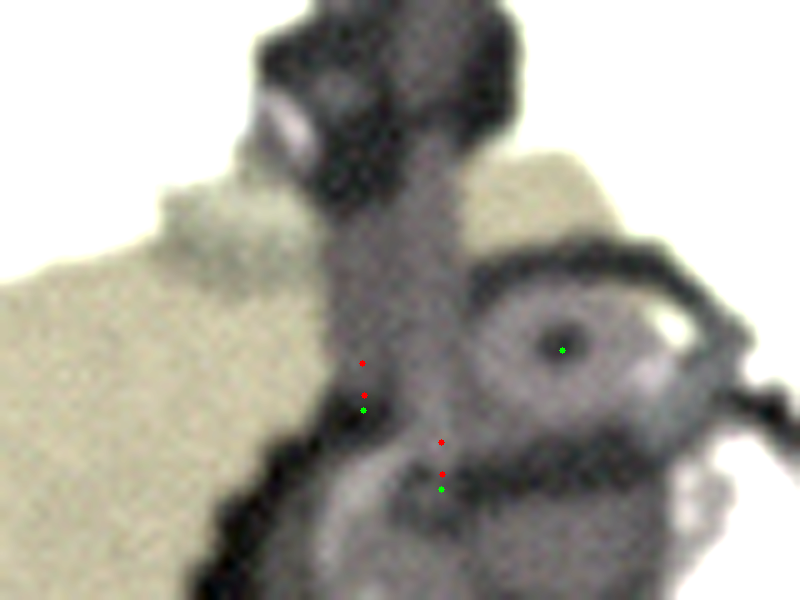

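Request:
jog_arm:
  motion:
    - [[0.617,0,0,-2,0],[0.617,0,0,-2,0],[0.617,0,0,-1,0],[0.617,0,0,0,0],[0.617,0,0,0,0]]

```text
time_s: 9.82
ee_pos: [0.5365, -0.1319, 0.1967]
orientation: [[0.991, 0.131, -0.0], [0.131, -0.991, 0.0], [-0.0, -0.0, -1.0]]
ft_force: [0.9, 0.4, -2.0]
width: 0.053
```

```bash
python3 sv.py s9
```

```text
t 9.82 ee [ 0.5365 -0.1319  0.1967] yawx 7.52 tilt [-0.0001  0.0001] F [ 0.85  0.44 -2.03] T [-0.01 -0.    0.02] w 0.053
```

View pics/s9.png

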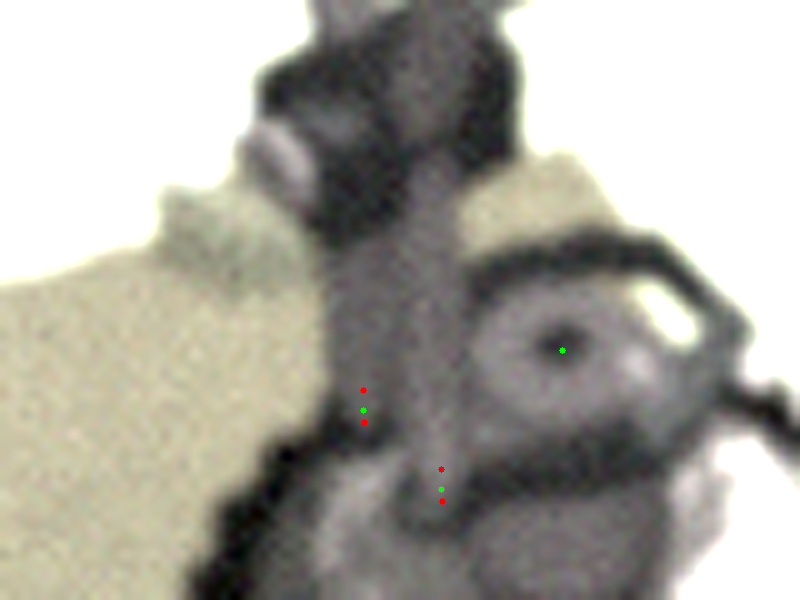

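Request:
jog_arm:
  motion:
    - [[0.617,0,0,-1,0],[0.617,0,0,-1,0],[0.617,0,0,0,0],[0.617,0,0,0,0]]

```text
time_s: 10.2
ee_pos: [0.5365, -0.1319, 0.1947]
orientation: [[0.991, 0.131, -0.0], [0.131, -0.991, 0.0], [-0.0, -0.0, -1.0]]
ft_force: [-0.1, 0.3, -1.3]
width: 0.0531
```

```bash
python3 sv.py s10
python3 - <<'E'
from h import *
im,d,m=snap('wrist','w10');cv2.imwrite('pics/w10b.png',cv2.convertScaleAbs(cv2.resize(im[120:320,220:420],(600,600),interpolation=cv2.INTER_CUBIC),alpha=1.8))
E
```

```text
t 10.2 ee [ 0.5365 -0.1319  0.1947] yawx 7.52 tilt [-0.0001  0.0001] F [-0.14  0.27 -1.3 ] T [0.02 0.01 0.03] w 0.0531
```

View pics/s10.png

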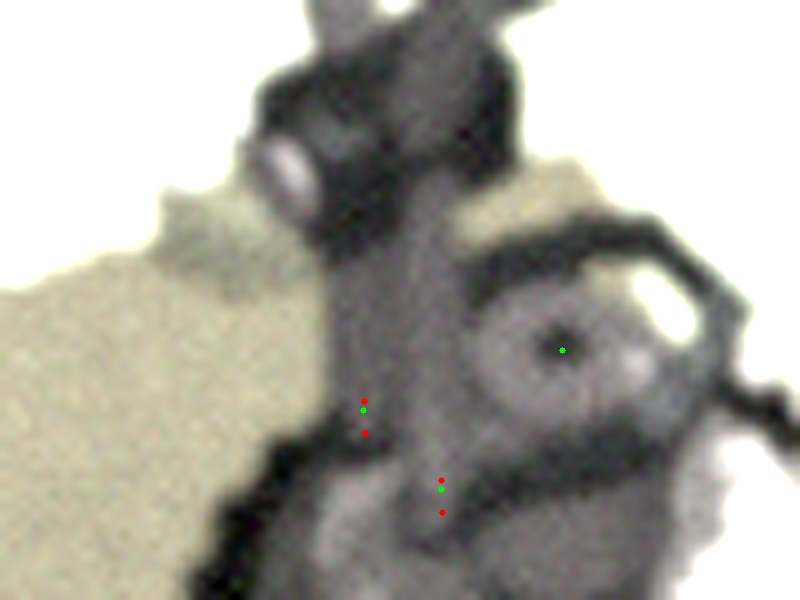

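View pics/w10b.png

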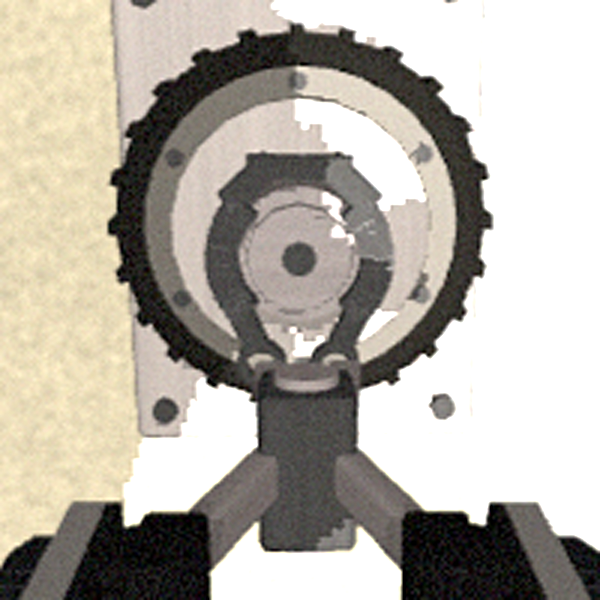

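Request:
jog_arm:
  motion:
    - [[0.617,0,0,-1,0],[0.58,0,0,0.6,0],[0.55,0,0,0.5,0],[0.515,0,0,0.5,0],[0.515,0,0,0,0],[0.515,0,0,0,0],[0.515,0,0,0,0]]

```text
time_s: 10.88
ee_pos: [0.5365, -0.1319, 0.1954]
orientation: [[0.991, 0.131, 0.0], [0.131, -0.991, 0.0], [0.0, -0.0, -1.0]]
ft_force: [-0.6, 0.7, -3.0]
width: 0.0442
```

```bash
python3 sv.py s11
cat > wv.py <<'E'
from h import *
import sys
st();im,d,m=snap('wrist',sys.argv[1]);cv2.imwrite(f'pics/{sys.argv[1]}.png',cv2.convertScaleAbs(cv2.resize(im[120:320,220:420],(600,600),interpolation=cv2.INTER_CUBIC),alpha=1.8))
E
python3 wv.py w11
```

```text
t 10.88 ee [ 0.5365 -0.1319  0.1954] yawx 7.52 tilt [0.0001 0.    ] F [-0.61  0.7  -2.97] T [ 0.02  0.03 -0.01] w 0.0442
t 10.93 ee [ 0.5365 -0.1319  0.1954] yawx 7.52 tilt [0.     0.0001] F [ 0.22 -0.16 -1.79] T [0.01 0.02 0.04] w 0.0444
```

View pics/w11.png

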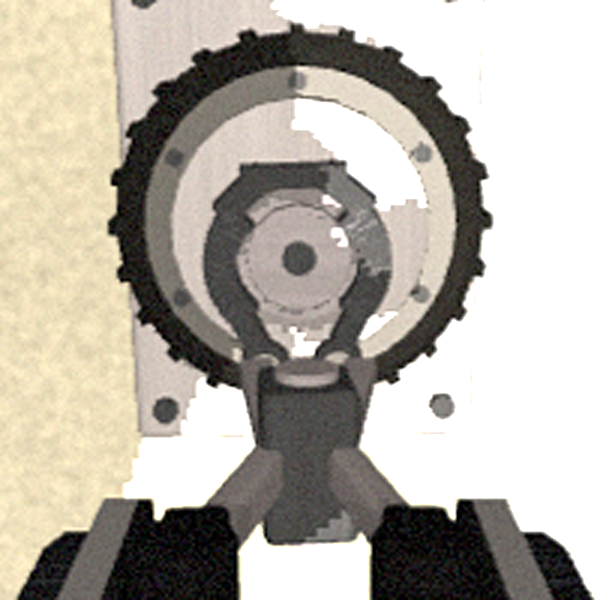

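View pics/s11.png

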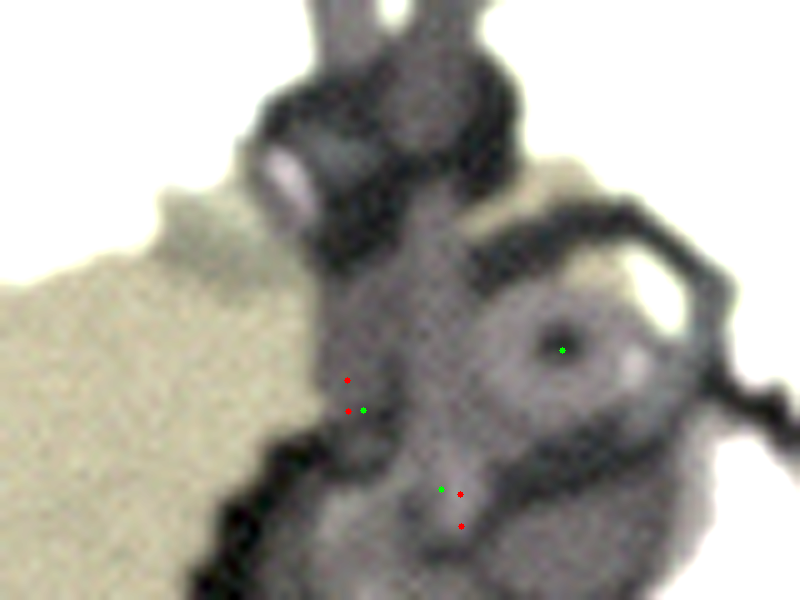

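Run:
```python
import numpy as np,cv2
o=[]
for n in ('w10','w11'):
    im=np.load(n+'.npz')['im'][215:265,285:355];o.append(cv2.convertScaleAbs(cv2.resize(im,(400,290),interpolation=cv2.INTER_LANCZOS4),alpha=2.2))
for n in ('s10','s11'):
    im=np.load(n+'.npz')['im'][308:352,300:340] if 0 else np.load(n+'.npz')['im'][285:325,290:346];o.append(cv2.convertScaleAbs(cv2.resize(im,(400,290),interpolation=cv2.INTER_LANCZOS4),alpha=2.2))
cv2.imwrite('pics/z11.png',np.vstack([np.hstack(o[:2]),np.hstack(o[2:])]))
```

```text
(no output)
```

View pics/z11.png

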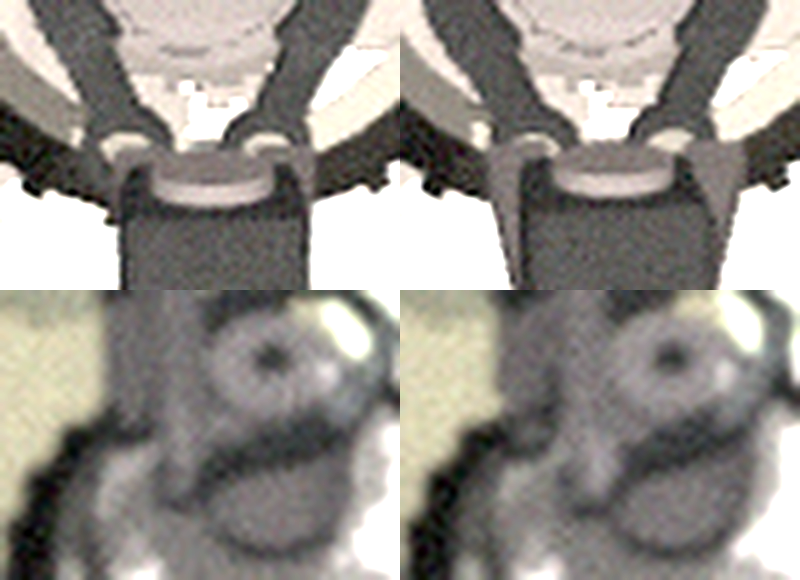

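Run:
```python
from h import *
for n in ('w2','w10','w11'):
    z=np.load(n+'.npz');P=cloud(z['d'],None,z['K'],z['E'])
    c,s=np.cos(np.radians(7.52)),np.sin(np.radians(7.52));R=np.array([[c,-s],[s,c]])
    Q=P.copy();Q[...,:2]=(P[...,:2]-[.5632,-.1285])@R;Q*=1000   # ring frame about axle
    Q[...,2]=P[...,2]*1000
    gray=cv2.cvtColor(z['im'],cv2.COLOR_BGR2GRAY)
    M=(np.abs(Q[...,0])<32)&(np.abs(Q[...,1])<28)&(Q[...,2]>88)&(Q[...,2]<112)&(np.hypot(Q[...,0],Q[...,1])>15)&(Q[...,0]>-32)
    for lo,hi in ((15,26),(5,15),(-5,5),(-15,-5),(-22,-15),(-24,-22),(-26,-24),(-28,-26)):
        m=M&(Q[...,0]>lo)&(Q[...,0]<hi)
        q=Q[m]
        if len(q)>5: print(n,lo,hi,len(q),'z med',np.median(q[:,2]).round(1),'y',np.percentile(q[:,1],[1,99]).round(1), 'yin',q[q[:,1]>0][:,1].min().round(1) if (q[:,1]>0).any() else '',q[q[:,1]<0][:,1].max().round(1) if (q[:,1]<0).any() else '','xmax',np.percentile(q[:,0],99).round(1))
```

```text
w2 15 26 542 z med 98.1 y [-17.7  16.9] yin 0.1 -0.5 xmax 25.2
w2 5 15 378 z med 98.2 y [-20.9  20.1] yin 4.5 -0.5 xmax 14.9
w2 -5 5 268 z med 98.4 y [-21.7  21.6] yin 14.4 -14.6 xmax 4.8
w2 -15 -5 291 z med 98.3 y [-20.4  20.3] yin 4.9 -2.5 xmax -5.1
w2 -22 -15 200 z med 98.2 y [-14.8  14.8] yin 1.9 -0.3 xmax -15.0
w2 -24 -22 65 z med 98.2 y [-14.2  14.4] yin 4.0 -3.9 xmax -22.0
w2 -26 -24 40 z med 98.2 y [-14.6  14.8] yin 3.3 -3.2 xmax -24.1
w2 -28 -26 39 z med 97.8 y [-14.2  15.1] yin 3.4 -3.2 xmax -26.1
w10 15 26 566 z med 102.5 y [-16.4  18.1] yin 0.6 -0.1 xmax 24.6
w10 5 15 371 z med 100.9 y [-19.3  21.2] yin 2.0 -4.3 xmax 14.9
w10 -5 5 290 z med 99.5 y [-20.9  22.8] yin 14.4 -14.6 xmax 4.9
w10 -15 -5 300 z med 97.7 y [-19.1  21.2] yin 4.3 -8.7 xmax -5.3
w10 -22 -15 200 z med 96.1 y [-14.4  16.4] yin 0.6 -0.1 xmax -15.0
w10 -24 -22 137 z med 96.6 y [-13.   15.1] yin 4.2 -2.3 xmax -22.0
w10 -26 -24 36 z med 94.5 y [-13.4  16. ] yin 4.3 -2.3 xmax -24.0
w10 -28 -26 14 z med 95.0 y [-13.3  16. ] yin 13.2 -13.3 xmax -26.1
w11 15 26 477 z med 106.2 y [-14.8  17.3] yin 0.6 -0.1 xmax 23.4
w11 5 15 381 z med 103.6 y [-18.5  21.2] yin 1.3 -2.2 xmax 15.0
w11 -5 5 275 z med 100.9 y [-20.3  22.9] yin 14.9 -14.5 xmax 4.8
w11 -15 -5 326 z med 97.8 y [-19.2  21.8] yin 3.5 -3.0 xmax -5.3
w11 -22 -15 194 z med 95.1 y [-14.4  16.5] yin 6.5 -5.2 xmax -15.2
w11 -24 -22 157 z med 101.5 y [-16.1  14. ] yin 4.4 -3.1 xmax -22.1
w11 -26 -24 42 z med 93.5 y [-17.2  14.8] yin 3.6 -3.0 xmax -24.1
w11 -28 -26 11 z med 101.8 y [-17.2  15.6] yin 5.8 -15.9 xmax -26.1
```

Request:
jog_arm:
  motion:
    - [[0.515,0,0,2,0],[0.515,0,0,4,0],[0.515,0,0,6,0],[0.515,0,0,0,0],[0.515,0,0,0,0],[0.515,0,0,0,0]]

```text
time_s: 11.48
ee_pos: [0.5365, -0.1319, 0.2075]
orientation: [[0.991, 0.131, 0.0], [0.131, -0.991, -0.0], [0.0, 0.0, -1.0]]
ft_force: [0.2, 0.0, -2.1]
width: 0.0441
```

```bash
python3 wv.py w12
python3 - <<'E'
from h import *
for n,ee in (('w11',[.5365,-.1319,.1954]),('w12',None)):
    z=np.load(n+'.npz');P=cloud(z['d'],None,z['K'],z['E'])
    s=ctrl.read_state(); ee=s['ee_pos'] if ee is None else ee
    c,sn=np.cos(np.radians(7.52)),np.sin(np.radians(7.52));R=np.array([[c,sn,0],[sn,-c,0],[0,0,-1]])
    T=((P-ee)@R)*1000
    for sg in (-1,1):
        M=(T[...,1]*sg>10)&(T[...,1]*sg<20)&(T[...,2]>70)&(T[...,2]<102)&(np.abs(T[...,0])<14)
        q=T[M]
        for a,b in ((70,80),(80,88),(88,92),(92,96),(96,102)):
            k=q[(q[:,2]>a)&(q[:,2]<b)]
            if len(k)>3: print(n,sg,a,b,len(k),'x',np.percentile(k[:,0],[5,50,95]).round(1),'y',np.percentile(k[:,1],[5,50,95]).round(1))
    # ring about axle
    r=np.array([[c,-sn],[sn,c]]);Q=P.copy();Q[...,:2]=(P[...,:2]-[.5632,-.1285])@r;Q*=1000
    M=(np.abs(Q[...,0])<32)&(np.abs(Q[...,1])<28)&(Q[...,2]>92)&(Q[...,2]<108)&(np.hypot(Q[...,0],Q[...,1])>15)
    for lo,hi in ((15,26),(-5,5),(-22,-15)):
        k=Q[M&(Q[...,0]>lo)&(Q[...,0]<hi)];print(n,lo,hi,np.median(k[:,2]).round(1),np.percentile(k[:,1],[1,99]).round(1),k[:,0].max().round(1))
E
```

```text
t 11.48 ee [ 0.5365 -0.1319  0.2075] yawx 7.52 tilt [ 0.0003 -0.    ] F [ 0.21  0.04 -2.1 ] T [ 0.02  0.02 -0.06] w 0.0441
w11 -1 70 80 25 x [-1.8  3.5  3.9] y [-12.4 -11.7 -10.2]
w11 -1 80 88 26 x [-0.8  3.5  3.9] y [-13.6 -12.6 -10.3]
w11 -1 88 92 9 x [3.6 3.7 3.9] y [-13.5 -11.7 -10.3]
w11 -1 92 96 15 x [-1.3  3.4  4. ] y [-14.8 -14.  -10.9]
w11 -1 96 102 116 x [ 3.9  9.8 13.7] y [-17.2 -13.4 -10.6]
w11 1 70 80 38 x [-0.7  3.8  4.3] y [11.3 13.4 14.9]
w11 1 80 88 32 x [-0.8  3.8  4.2] y [10.8 14.2 16.1]
w11 1 88 92 18 x [3.3 3.9 4.2] y [10.6 13.5 16.2]
w11 1 92 96 17 x [-1.4  3.7  4. ] y [10.7 15.8 17.4]
w11 1 96 102 85 x [ 4.1  9.8 13.6] y [10.3 12.4 15.3]
w11 15 26 106.2 [-14.8  17.3] 24.0
w11 -5 5 100.9 [-20.3  22.9] 5.0
w11 -22 -15 95.2 [-14.5  16.6] -15.0
w12 -1 70 80 26 x [-1.7  3.5  4. ] y [-12.4 -11.7 -10.2]
w12 -1 80 88 26 x [-1.4  3.6  3.9] y [-13.6 -12.8 -10.3]
w12 -1 88 92 11 x [3.7 3.9 4. ] y [-13.8 -11.7 -10.3]
w12 -1 92 96 12 x [-1.6  2.3  4. ] y [-14.8 -14.7 -10.8]
w12 1 70 80 37 x [-0.8  3.8  4.3] y [11.4 13.6 15. ]
w12 1 80 88 35 x [-1.   4.   4.3] y [10.9 13.9 16.1]
w12 1 88 92 18 x [3.8 4.  4.5] y [10.5 12.7 16.3]
w12 1 92 96 14 x [-1.3  4.   4.3] y [10.6 16.1 17.3]
w12 15 26 97.4 [-15.2  18.7] 25.2
w12 -5 5 97.7 [-20.   22.8] 5.0
w12 -22 -15 97.4 [-14.3  16.6] -15.0
```

View pics/w12.png

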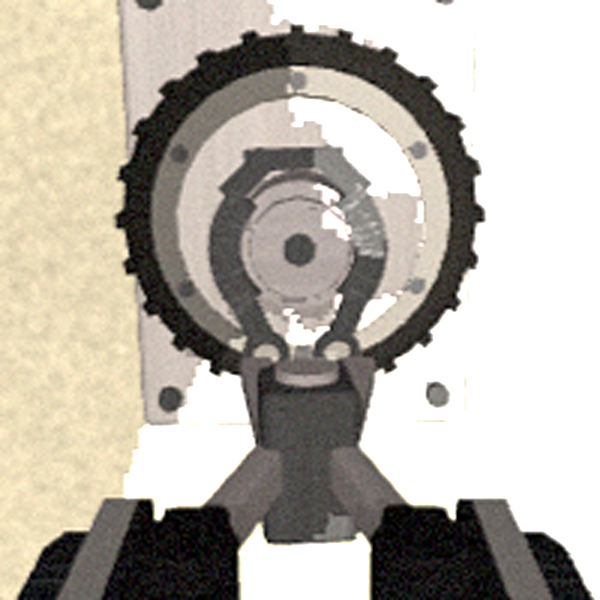

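Run:
```python
import numpy as np,cv2
im=np.load('w12.npz')['im'][180:260,270:370];cv2.imwrite('pics/z12.png',cv2.convertScaleAbs(cv2.resize(im,(800,640)[:2],interpolation=cv2.INTER_CUBIC)[:600],alpha=1.8))
im=np.load('w2.npz')['im'][250:300,270:370];cv2.imwrite('pics/z2.png',cv2.convertScaleAbs(cv2.resize(im,(800,400),interpolation=cv2.INTER_CUBIC),alpha=1.8))
```

```text
(no output)
```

View pics/z12.png

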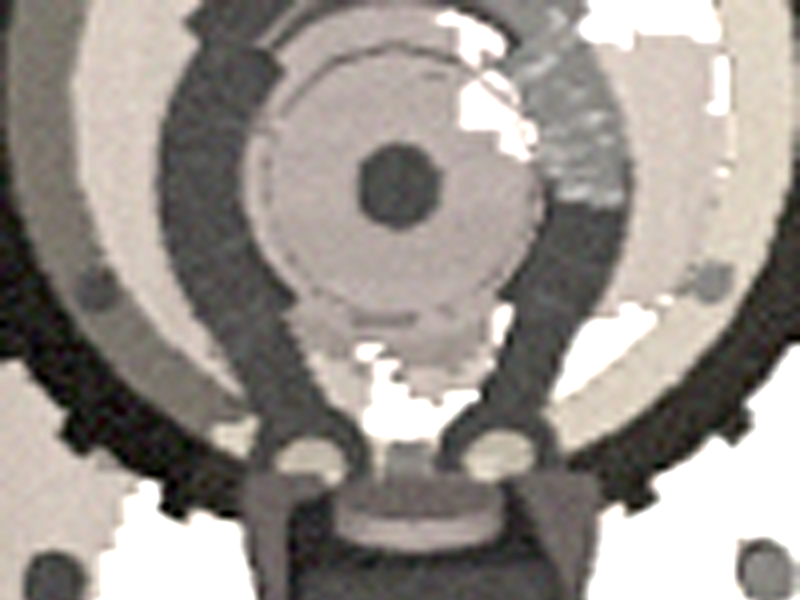

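View pics/z2.png

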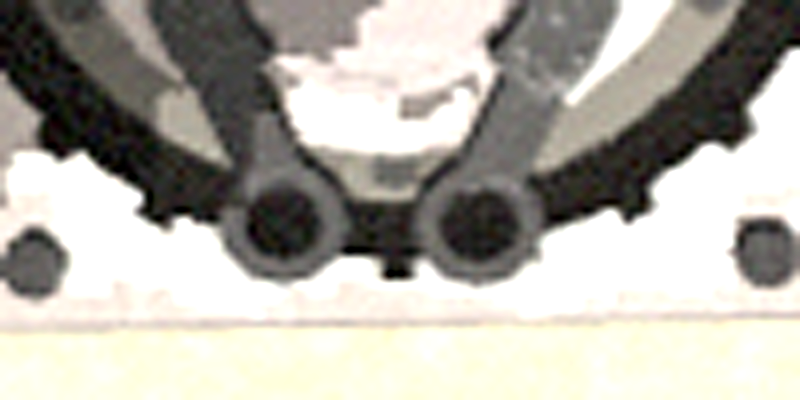

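Run:
```python
from h import *
ee=np.array(ctrl.read_state()['ee_pos']);c,sn=np.cos(np.radians(7.52)),np.sin(np.radians(7.52));R=np.array([[c,sn,0],[sn,-c,0],[0,0,-1]])
z=np.load('w12.npz');K=z['K'];E=z['E']
def ray(u,v,zz):
    r=E[:3,:3]@np.array([(u-K[0,2])/K[0,0],(v-K[1,2])/K[1,1],1]);return E[:3,3]+r*(zz-E[2,3])/r[2]
o=-.5+.5/8
for n,x,y in (('L',311,472),('Lfront',311,436),('R',500,470),('Rfront',500,430),('axle',399,186)):
    p=ray(270+x/8+o,180+y/8+o,.0975 if n!='axle' else .0995);print(n,p.round(4),((p-ee)@R*1000).round(1))
```

```text
L [ 0.535  -0.1227  0.0975] [ -0.3  -9.3 109.9]
Lfront [ 0.5385 -0.1223  0.0975] [  3.3  -9.3 109.9]
R [ 0.5375 -0.1404  0.0975] [-1.000e-01  8.600e+00  1.099e+02]
Rfront [ 0.5414 -0.1399  0.0975] [  3.9   8.6 109.9]
axle [ 0.5635 -0.1274  0.0995] [ 27.4  -0.9 107.9]
```

Request:
jog_arm:
  motion:
    - [[0.617,-0.3,1.8,0,0],[0.617,0,0,0,0],[0.617,0,0,0,0],[0.617,0,0,-3,0],[0.617,0,0,-3,0],[0.617,0,0,-2,0],[0.617,0,0,-2,0],[0.617,0,0,0,0],[0.617,0,0,0,0]]

```text
time_s: 12.28
ee_pos: [0.5361, -0.1301, 0.1972]
orientation: [[0.991, 0.131, -0.0], [0.131, -0.991, 0.0], [-0.0, -0.0, -1.0]]
ft_force: [-0.9, 0.8, -2.0]
width: 0.0523
```

```bash
cat > rg.py <<'E'
from h import *
import sys
n=sys.argv[1]
s=st();im,d,m=snap('wrist',n);K=np.array(m['camera_matrix']);E=np.array(m['extrinsics'])
cv2.imwrite(f'pics/{n}.png',cv2.convertScaleAbs(cv2.resize(im[180:255,270:370],(800,600),interpolation=cv2.INTER_CUBIC),alpha=1.8))
P=cloud(d,m);c,sn=np.cos(np.radians(7.52)),np.sin(np.radians(7.52))
r=np.array([[c,-sn],[sn,c]]);Q=P.copy();Q[...,:2]=(P[...,:2]-[.5635,-.1278])@r;Q*=1000
zlo,zhi=(float(a) for a in (sys.argv[2:4] if len(sys.argv)>3 else (90,112)))
M=(np.abs(Q[...,0])<32)&(np.abs(Q[...,1])<30)&(Q[...,2]>zlo)&(Q[...,2]<zhi)&(np.hypot(Q[...,0],Q[...,1])>16)
for lo,hi in ((17,26),(5,15),(-5,5),(-15,-5),(-22,-15),(-25,-22)):
    k=Q[M&(Q[...,0]>lo)&(Q[...,0]<hi)]
    if len(k)>4:print(lo,hi,len(k),'z',np.median(k[:,2]).round(1),'y',np.percentile(k[:,1],[1,99]).round(1),'x',np.percentile(k[:,0],[1,99]).round(1))
E
python3 rg.py w13;python3 sv.py s13
```

```text
t 12.28 ee [ 0.5361 -0.1301  0.1972] yawx 7.52 tilt [-0.0003  0.0001] F [-0.91  0.79 -1.99] T [-0. -0.  0.] w 0.0523
17 26 369 z 97.7 y [-14.2  15.6] x [17.4 24.5]
5 15 289 z 97.9 y [-19.5  20.9] x [ 5.5 14.9]
-5 5 237 z 97.8 y [-20.9  22.4] x [-4.9  4.9]
-15 -5 274 z 97.9 y [-19.8  21.2] x [-14.7  -5.1]
-22 -15 187 z 97.8 y [-14.9  15.6] x [-22.  -15.2]
-25 -22 149 z 98.3 y [-14.2  13.5] x [-24.9 -22. ]
t 12.33 ee [ 0.5362 -0.1301  0.1974] yawx 7.53 tilt [-0.0001  0.0001] F [-0.53  0.36 -1.93] T [0.03 0.01 0.05] w 0.0529
```

View pics/w13.png

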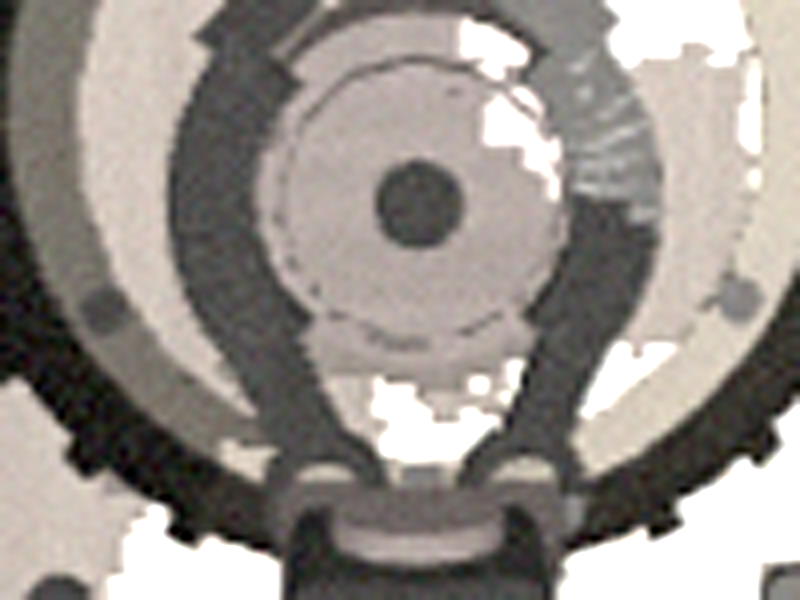

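View pics/s13.png

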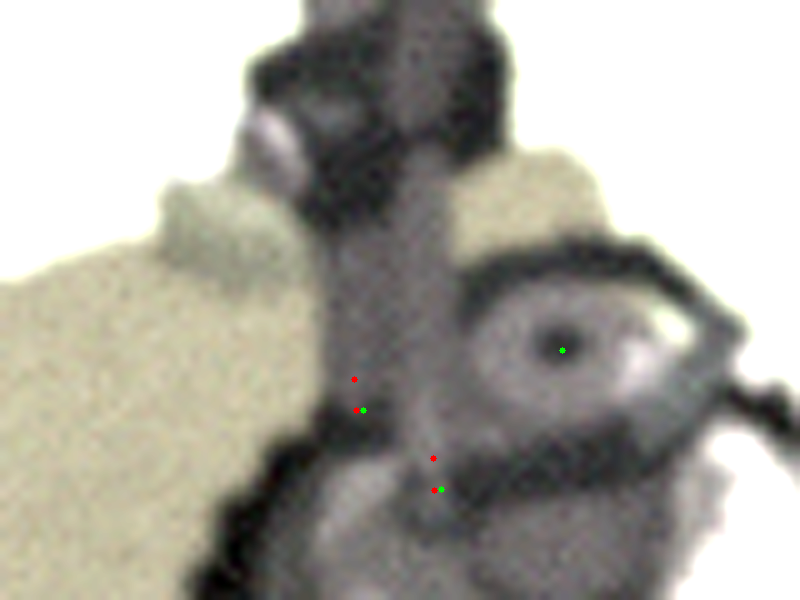

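Request:
jog_arm:
  motion:
    - [[0.617,0.6,-0.2,0,0],[0.617,0,0,-1,0],[0.617,0,0,-1,0],[0.617,0,0,0,0],[0.617,0,0,0,0]]

```text
time_s: 12.8
ee_pos: [0.5368, -0.1303, 0.1953]
orientation: [[0.991, 0.131, -0.0], [0.131, -0.991, 0.0], [-0.0, -0.0, -1.0]]
ft_force: [-0.1, 0.3, -2.9]
width: 0.0524
```

```bash
python3 rg.py w14;python3 sv.py s14
```

```text
t 12.8 ee [ 0.5368 -0.1303  0.1953] yawx 7.53 tilt [-0.0001  0.0001] F [-0.14  0.35 -2.9 ] T [-0.05 -0.   -0.08] w 0.0524
17 26 366 z 97.7 y [-14.3  15.3] x [17.4 24.3]
5 15 287 z 97.8 y [-19.5  21.1] x [ 5.1 14.9]
-5 5 251 z 97.8 y [-21.   22.6] x [-5.  5.]
-15 -5 274 z 97.8 y [-19.8  21.3] x [-14.9  -5.4]
-22 -15 200 z 97.7 y [-14.9  15.9] x [-22.  -15.1]
-25 -22 159 z 98.2 y [-13.9  13.4] x [-24.9 -22.2]
t 12.85 ee [ 0.5368 -0.1303  0.1954] yawx 7.53 tilt [-0.      0.0001] F [ 0.68 -0.54 -1.44] T [ 0.02 -0.02 -0.02] w 0.0525
```

View pics/w14.png

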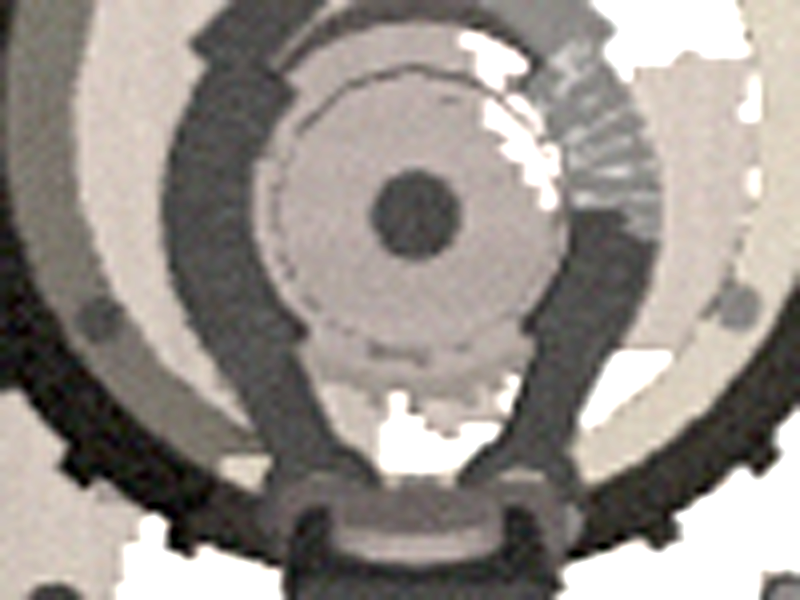

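Request:
jog_arm:
  motion:
    - [[0.617,0,0,-1,0],[0.617,0,0,-0.7,0],[0.617,0,0,0,0],[0.58,0,0,0.6,0],[0.55,0,0,0.5,0],[0.515,0,0,0.5,0],[0.515,0,0,0,0],[0.515,0,0,0,0],[0.515,0,0,0,0]]

```text
time_s: 13.65
ee_pos: [0.5368, -0.1303, 0.1953]
orientation: [[0.991, 0.131, 0.0], [0.131, -0.991, 0.0], [0.0, -0.0, -1.0]]
ft_force: [-0.3, -0.6, -2.8]
width: 0.0443
```

```bash
python3 rg.py w15;python3 sv.py s15
```

```text
t 13.65 ee [ 0.5368 -0.1303  0.1953] yawx 7.53 tilt [0.0001 0.    ] F [-0.3  -0.6  -2.82] T [-0.06  0.01 -0.02] w 0.0443
17 26 401 z 97.6 y [-15.8  17.2] x [17.4 24.4]
5 15 341 z 97.7 y [-21.2  22.4] x [ 5.  14.9]
-5 5 292 z 97.8 y [-22.4  23.3] x [-5.   4.5]
-15 -5 307 z 97.6 y [-21.2  22.6] x [-15.   -5.4]
-22 -15 192 z 97.6 y [-16.5  17.2] x [-22. -15.]
-25 -22 170 z 101.4 y [-15.4  14.8] x [-24.6 -22. ]
t 13.7 ee [ 0.5368 -0.1303  0.1953] yawx 7.52 tilt [0.     0.0001] F [ 0.48 -0.15 -1.29] T [-0.01  0.02 -0.03] w 0.0439
```

View pics/w15.png

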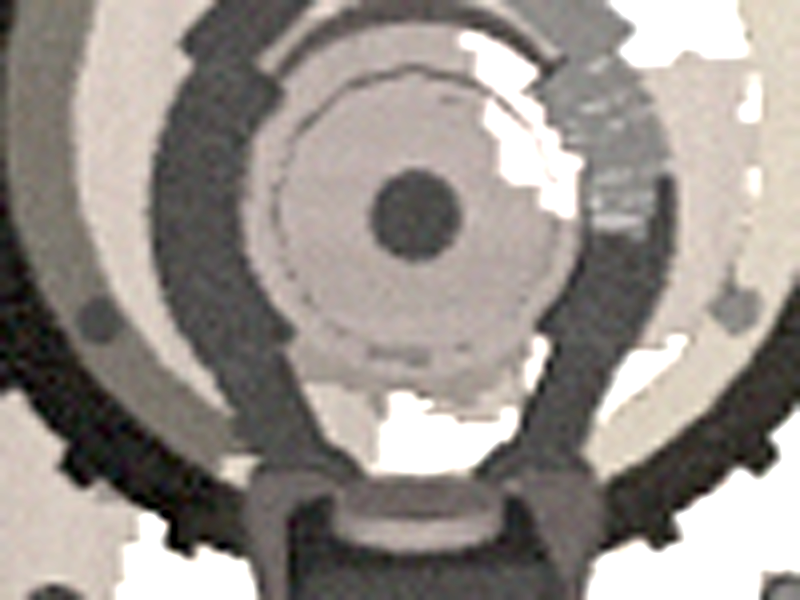

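View pics/s15.png

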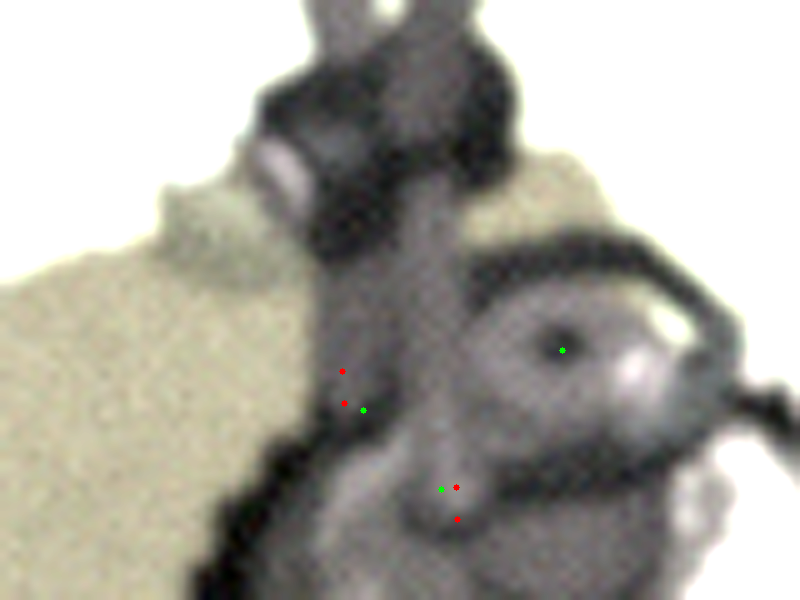

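Request:
jog_arm:
  motion:
    - [[0.49,0,0,0.3,0],[0.47,0,0,0.3,0],[0.447,0,0,0.3,0],[0.447,0,0,0,0],[0.447,0,0,0,0],[0.447,0,0,0,0]]

```text
time_s: 14.25
ee_pos: [0.5368, -0.1303, 0.1962]
orientation: [[0.991, 0.131, -0.0], [0.131, -0.991, 0.0], [-0.0, -0.0, -1.0]]
ft_force: [-0.1, -0.4, -1.8]
width: 0.0387
```

```bash
python3 rg.py w16;python3 sv.py s16
```

```text
t 14.25 ee [ 0.5368 -0.1303  0.1962] yawx 7.52 tilt [-0.  0.] F [-0.06 -0.39 -1.84] T [-0.03  0.07  0.  ] w 0.0387
17 26 390 z 92.6 y [-18.2  18.5] x [17.  23.9]
5 15 353 z 93.8 y [-23.4  24.2] x [ 5.1 14.9]
-5 5 326 z 94.8 y [-24.8  25.8] x [-4.9  4.9]
-15 -5 338 z 95.8 y [-23.6  24.4] x [-14.9  -5.2]
-22 -15 187 z 96.6 y [-18.7  19.5] x [-21.9 -15.1]
-25 -22 183 z 101.8 y [-18.1  17. ] x [-25.  -22.1]
t 14.3 ee [ 0.5368 -0.1303  0.1962] yawx 7.52 tilt [-0.  0.] F [ 0.58 -0.06 -2.96] T [-0.02 -0.02  0.07] w 0.0385
```

View pics/w16.png

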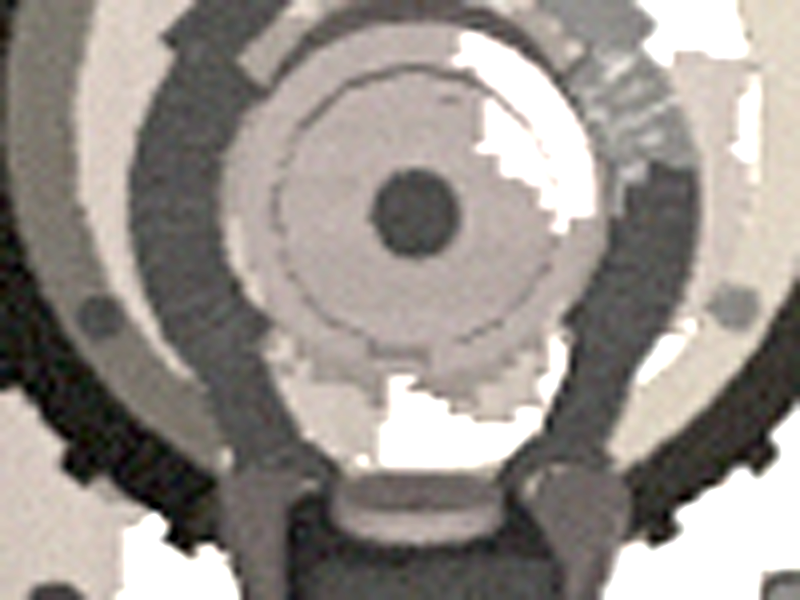

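View pics/s16.png

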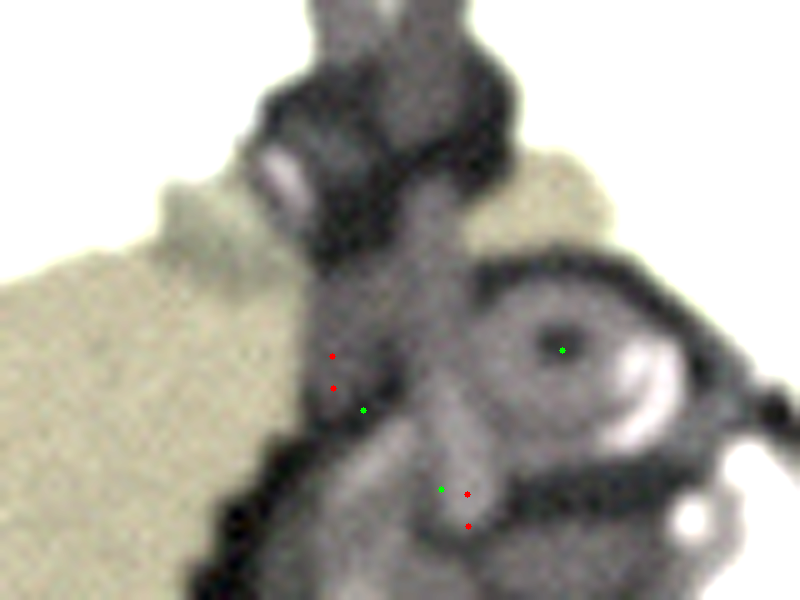

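Request:
jog_arm:
  motion:
    - [[0.437,0,0,0,0],[0.437,0,0,-1,0],[0.437,0,0,-2,0],[0.437,0,0,-3,0],[0.437,0,0,-3,0],[0.437,0,0,-3,0],[0.437,0,0,-2,0],[0.437,0,0,-1,0],[0.437,0,0,0,0],[0.437,0,0,0,0]]

```text
time_s: 15.18
ee_pos: [0.5368, -0.1303, 0.1812]
orientation: [[0.991, 0.131, 0.0], [0.131, -0.991, 0.0], [0.0, -0.0, -1.0]]
ft_force: [-1.2, 0.5, -2.4]
width: 0.0378
```

```bash
python3 rg.py w17 66 95;python3 sv.py s17
```

```text
t 15.18 ee [ 0.5368 -0.1303  0.1812] yawx 7.52 tilt [0. 0.] F [-1.23  0.52 -2.4 ] T [ 0.02 -0.01  0.03] w 0.0378
17 26 404 z 77.1 y [-18.2  19.7] x [17.  23.9]
5 15 412 z 78.5 y [-23.4  24.3] x [ 5.1 14.9]
-5 5 326 z 79.5 y [-25.   25.8] x [-4.9  5. ]
-15 -5 318 z 80.6 y [-23.7  24.5] x [-14.9  -5.3]
-22 -15 190 z 81.5 y [-18.9  19.6] x [-22.  -15.3]
-25 -22 160 z 85.5 y [-18.3  17.8] x [-24.6 -22. ]
t 15.23 ee [ 0.5369 -0.1303  0.1813] yawx 7.52 tilt [0.0001 0.0001] F [ 0.16  0.25 -2.73] T [-0.05 -0.05  0.01] w 0.0378
```

View pics/w17.png

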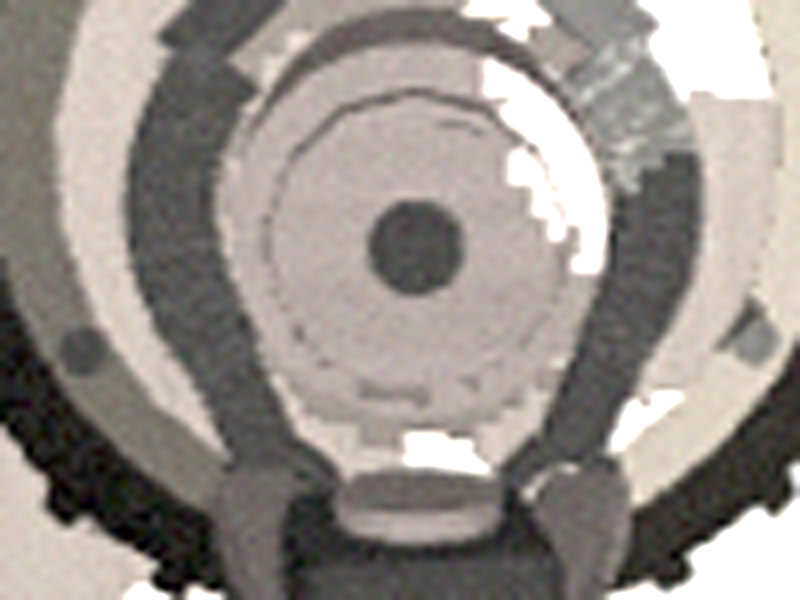

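Request:
jog_arm:
  motion:
    - [[0.437,0,0,-2,0],[0.437,0,0,-2,0],[0.437,0,0,-2,0],[0.437,0,0,-2,0],[0.437,0,0,-1,0],[0.437,0,0,-1,0],[0.437,0,0,0,0],[0.437,0,0,0,0]]

```text
time_s: 15.95
ee_pos: [0.5368, -0.1303, 0.1712]
orientation: [[0.991, 0.131, -0.0], [0.131, -0.991, 0.0], [-0.0, -0.0, -1.0]]
ft_force: [-0.4, 0.9, -3.1]
width: 0.0378
```

Request:
jog_arm:
  motion:
    - [[0.437,0,0,-0.5,0],[0.437,0,0,-0.5,0],[0.437,0,0,0,0],[0.437,0,0,0,0]]

```text
time_s: 16.28
ee_pos: [0.5368, -0.1303, 0.1702]
orientation: [[0.991, 0.131, 0.0], [0.131, -0.991, 0.0], [0.0, -0.0, -1.0]]
ft_force: [-0.2, -0.4, -3.2]
width: 0.0375
```

```bash
python3 rg.py w18 62.5 90
```

```text
t 16.28 ee [ 0.5368 -0.1303  0.1702] yawx 7.53 tilt [0. 0.] F [-0.22 -0.36 -3.15] T [-0.09  0.03  0.03] w 0.0375
17 26 400 z 66.0 y [-18.9  19.2] x [17.  23.8]
5 15 397 z 67.5 y [-23.4  24.3] x [ 5.1 14.9]
-5 5 316 z 68.6 y [-24.9  25.9] x [-4.9  4.9]
-15 -5 259 z 69.6 y [-23.9  24.8] x [-14.8  -5.2]
-22 -15 185 z 70.5 y [-18.9  19.6] x [-21.9 -15. ]
-25 -22 219 z 77.4 y [-18.3  17.8] x [-24.9 -22.1]
```

Request:
jog_arm:
  motion:
    - [[0.437,0,0,-0.5,0],[0.437,0,0,-0.5,0],[0.437,0,0,-0.5,0],[0.437,0,0,-0.5,0],[0.437,0,0,0,0]]

```text
time_s: 16.75
ee_pos: [0.5367, -0.1303, 0.1681]
orientation: [[0.991, 0.131, -0.0], [0.131, -0.991, 0.0], [-0.0, -0.0, -1.0]]
ft_force: [0.2, -1.3, -2.4]
width: 0.0377
```

Request:
jog_arm:
  motion:
    - [[0.437,0,0,-0.5,0],[0.437,0,0,-0.5,0],[0.437,0,0,0,0]]

```text
time_s: 17.0
ee_pos: [0.5368, -0.1303, 0.1671]
orientation: [[0.991, 0.131, -0.0], [0.131, -0.991, 0.0], [-0.0, -0.0, -1.0]]
ft_force: [-1.7, -0.0, -2.1]
width: 0.0377
```

```bash
python3 rg.py w19 62 88
```

```text
t 17.0 ee [ 0.5368 -0.1303  0.1671] yawx 7.52 tilt [-0.0001  0.    ] F [-1.71 -0.05 -2.1 ] T [ 0.01  0.02 -0.02] w 0.0377
17 26 402 z 64.0 y [-18.2  19.1] x [17.  23.9]
5 15 395 z 65.3 y [-23.9  24.9] x [ 5.1 14.9]
-5 5 311 z 66.0 y [-24.9  25.9] x [-4.9  4.6]
-15 -5 246 z 66.9 y [-23.9  25.1] x [-14.9  -5.4]
-22 -15 177 z 67.7 y [-18.9  19.6] x [-22.  -15.3]
-25 -22 219 z 75.3 y [-18.4  17.8] x [-24.9 -22.2]
```

Request:
jog_arm:
  motion:
    - [[0.437,0,0,-0.5,0],[0.437,0,0,-0.5,0],[0.437,0,0,-0.5,0],[0.437,0,0,0,0]]

```text
time_s: 17.38
ee_pos: [0.5367, -0.1303, 0.1656]
orientation: [[0.991, 0.131, -0.0], [0.131, -0.991, 0.0], [-0.0, -0.0, -1.0]]
ft_force: [0.2, 0.4, -1.9]
width: 0.0378
```

Request:
jog_arm:
  motion:
    - [[0.437,0,0,-0.5,0],[0.437,0,0,-0.5,0],[0.437,0,0,0,0]]

```text
time_s: 17.63
ee_pos: [0.5367, -0.1303, 0.1646]
orientation: [[0.991, 0.131, -0.0], [0.131, -0.991, 0.0], [-0.0, -0.0, -1.0]]
ft_force: [-0.5, -0.1, -2.3]
width: 0.0377
```

```bash
python3 rg.py w20 61.5 88
```

```text
t 17.63 ee [ 0.5367 -0.1303  0.1646] yawx 7.52 tilt [-0.0002  0.0001] F [-0.54 -0.06 -2.31] T [-0.03  0.   -0.01] w 0.0377
17 26 434 z 63.9 y [-18.7  20. ] x [17.1 24.1]
5 15 380 z 64.6 y [-23.9  24.8] x [ 5.3 14.8]
-5 5 321 z 64.9 y [-25.4  26.4] x [-4.7  4.8]
-15 -5 238 z 65.2 y [-23.8  25.1] x [-14.9  -5.1]
-22 -15 165 z 65.5 y [-18.9  20.9] x [-21.9 -15.2]
-25 -22 244 z 72.5 y [-18.3  17.7] x [-24.6 -22. ]
```

Request:
jog_arm:
  motion:
    - [[0.437,0,0,-0.5,0],[0.437,0,0,-0.4,0],[0.437,0,0,0,0]]

```text
time_s: 17.93
ee_pos: [0.5368, -0.1303, 0.1637]
orientation: [[0.991, 0.131, -0.0], [0.131, -0.991, 0.0], [-0.0, -0.0, -1.0]]
ft_force: [-0.6, -0.6, -2.1]
width: 0.0377
```

Request:
jog_arm:
  motion:
    - [[0.437,0,0,-0.4,0],[0.437,0,0,0,0]]

```text
time_s: 18.1
ee_pos: [0.5369, -0.1303, 0.1634]
orientation: [[0.991, 0.131, 0.0], [0.131, -0.991, 0.0], [0.0, -0.0, -1.0]]
ft_force: [-0.4, 0.3, -1.3]
width: 0.0375
```

```bash
python3 rg.py w21 61.5 88
```

```text
t 18.1 ee [ 0.5369 -0.1303  0.1634] yawx 7.52 tilt [0.0001 0.0001] F [-0.36  0.33 -1.29] T [-0.01  0.01 -0.03] w 0.0375
17 26 431 z 63.8 y [-19.1  18.8] x [17.3 24.3]
5 15 373 z 64.3 y [-23.7  24.8] x [ 5.  14.8]
-5 5 316 z 64.2 y [-25.2  26.3] x [-4.6  4.9]
-15 -5 238 z 64.5 y [-24.2  25.4] x [-14.7  -5. ]
-22 -15 160 z 64.6 y [-19.3  20. ] x [-21.9 -15.1]
-25 -22 247 z 72.2 y [-18.3  17.7] x [-24.8 -22.1]
```

View pics/w21.png

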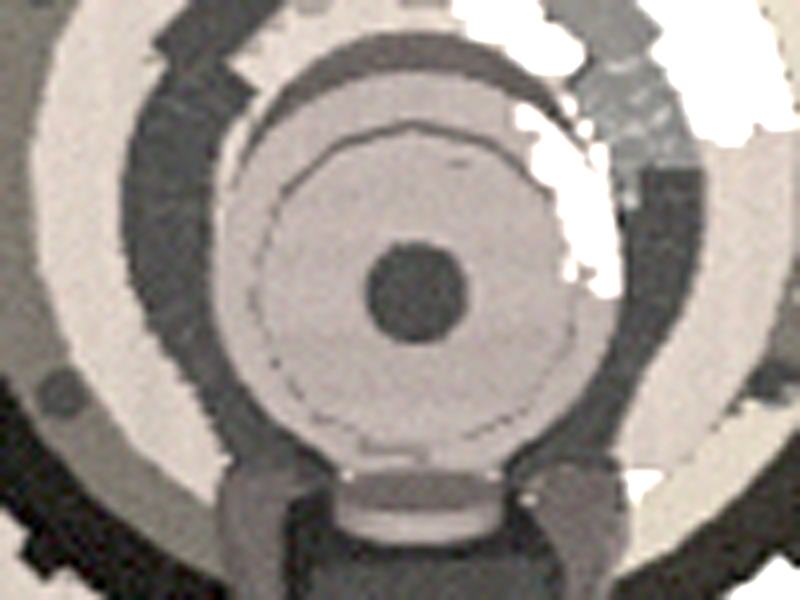

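Request:
jog_arm:
  motion:
    - [[0.47,0,0,-0.2,0],[0.5,0,0,-0.3,0],[0.54,0,0,-0.4,0],[0.58,0,0,-0.4,0],[0.61,0,0,-0.4,0],[0.61,0,0,0,0],[0.61,0,0,0,0],[0.61,0,0,0,0]]

```text
time_s: 18.82
ee_pos: [0.5368, -0.1303, 0.1617]
orientation: [[0.991, 0.131, 0.0], [0.131, -0.991, 0.0], [0.0, -0.0, -1.0]]
ft_force: [-0.0, -1.1, -1.2]
width: 0.052
```

```bash
python3 rg.py w22 61.5 88
```

```text
t 18.82 ee [ 0.5368 -0.1303  0.1617] yawx 7.52 tilt [0.     0.0001] F [-0.02 -1.1  -1.24] T [-0.04  0.05 -0.01] w 0.052
17 26 376 z 63.8 y [-15.6  15.4] x [17.5 24.9]
5 15 334 z 64.1 y [-20.2  21. ] x [ 5.1 14.9]
-5 5 193 z 63.8 y [-21.7  21.9] x [-4.9  4.9]
-15 -5 67 z 63.9 y [-20.6  20.9] x [-14.3  -5.2]
-22 -15 50 z 64.0 y [-15.7  21.2] x [-21.9 -15.4]
-25 -22 151 z 70.5 y [-14.4  13.5] x [-24.9 -22.2]
```

View pics/w22.png

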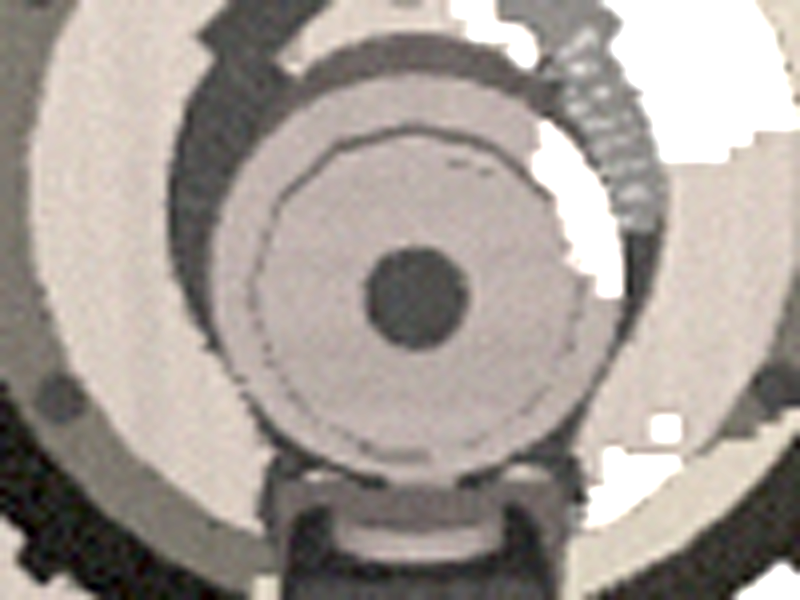

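Request:
jog_arm:
  motion:
    - [[0.617,0,0,1,0],[0.617,0,0,1,0],[0.617,0,0,1,0],[0.617,0,0,2,0],[0.617,0,0,2,0],[0.617,0,0,3,0],[0.617,0,0,0,0],[0.617,0,0,0,0]]

```text
time_s: 19.53
ee_pos: [0.5369, -0.1303, 0.172]
orientation: [[0.991, 0.131, 0.001], [0.131, -0.991, -0.0], [0.001, 0.0, -1.0]]
ft_force: [0.0, 0.7, -2.2]
width: 0.0528
```

```bash
python3 rg.py w23 61.5 75
```

```text
t 19.53 ee [ 0.5369 -0.1303  0.172 ] yawx 7.53 tilt [ 0.0005 -0.0001] F [ 0.01  0.7  -2.16] T [-0.02 -0.01  0.03] w 0.0528
17 26 358 z 63.6 y [-15.   15.9] x [17.1 24.9]
5 15 266 z 63.7 y [-20.3  20.7] x [ 5.4 15. ]
-5 5 185 z 63.7 y [-21.2  22.1] x [-4.8  5. ]
-15 -5 69 z 63.6 y [-20.9  20.9] x [-14.4  -5.3]
-22 -15 51 z 63.7 y [-18.7  15.3] x [-21.9 -15.6]
-25 -22 72 z 63.5 y [-14.5  13.6] x [-24.8 -22.1]
```

View pics/w23.png

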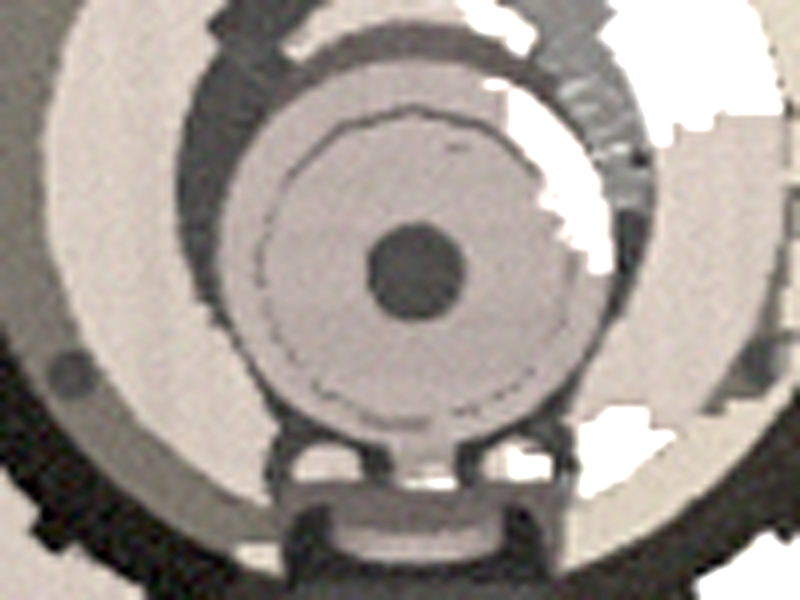

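Request:
jog_arm:
  motion:
    - [[0.6,0,0,5,0],[0.6,0,0,12,0],[0.6,0,0,18,0],[0.6,0,0,18,0],[0.6,0,0,5,0],[0.6,4,15,0,0.3],[0.6,8,31,0,0.5],[0.6,8,31,0,0.5],[0.6,8,31,0,0.5],[0.6,8,31,0,0.5],[0.6,8,31,0,0.5],[0.6,8,31,0,0.5]]

```text
time_s: 20.58
ee_pos: [0.5889, 0.0722, 0.2299]
orientation: [[0.982, 0.188, 0.0], [0.188, -0.982, 0.0], [0.0, 0.0, -1.0]]
ft_force: [1.0, -0.7, -2.0]
width: 0.0517
```

Request:
jog_arm:
  motion:
    - [[0.6,8,31,0,0.5],[0.6,8,31,0,0.5],[0.6,5,18,0,0],[0.6,0,0,0,0],[0.6,0,0,0,0],[0.6,0,0,0,0],[0.6,0,0,0,0],[0.6,0,0,0,0]]

```text
time_s: 21.25
ee_pos: [0.6098, 0.1495, 0.2298]
orientation: [[0.979, 0.203, 0.0], [0.203, -0.979, -0.0], [0.0, 0.0, -1.0]]
ft_force: [1.1, -0.3, -2.5]
width: 0.0514
```

```bash
cat > hold.py <<'E'
from h import *
import sys
n=sys.argv[1];s=st();im,d,m=snap('wrist',n);cv2.imwrite(f'pics/{n}.png',cv2.convertScaleAbs(im,alpha=1.6))
P=cloud(d,m);R=np.array(s['orientation']);T=((P-s['ee_pos'])@R)*1000
for a,b,r0,r1,nm in ((258,292,285,370,'L'),(353,387,285,370,'R'),(300,345,240,305,'block')):
    roi=np.zeros((480,640),bool);roi[r0:r1,a:b]=1
    Q=T[roi]
    Q=Q[(Q[:,2]<-30)&(Q[:,2]>-40)] if nm!='block' else Q[(Q[:,2]>15)&(Q[:,2]<60)]
    if len(Q)>5: r=cv2.minAreaRect(Q[:,:2].astype(np.float32));print(nm,len(Q),np.median(Q,0).round(1),np.round(r[0],1),np.round(r[1],1),round(r[2],1))
# stand top
M=(P[...,2]>.064)&(P[...,2]<.075)&(np.abs(P[...,0]-.61)<.06)&(np.abs(P[...,1]-.15)<.06)
Q=P[M]*1000
if len(Q)>50:
    r=cv2.minAreaRect(Q[:,:2].astype(np.float32));print('stand',len(Q),np.round(r[0],1),np.round(r[1],1),round(r[2],1))
E
python3 hold.py w24
```

```text
t 21.25 ee [0.6098 0.1495 0.2298] yawx 11.74 tilt [ 0.0002 -0.0003] F [ 1.11 -0.25 -2.52] T [-0.   -0.04  0.03] w 0.0514
L 1246 [  1.6 -17.7 -34.5] [  0.8 -17.9] [25.1  9.6] 0.5
R 1316 [  2.1  18.4 -34.7] [ 0.7 18.5] [10.  25.6] 87.6
block 2253 [ 4.2  0.6 29.8] [0.5 1.3] [22.6 34.9] 80.4
stand 2209 [610.1 152.6] [34.5 77.9] 11.7
```

View pics/w24.png

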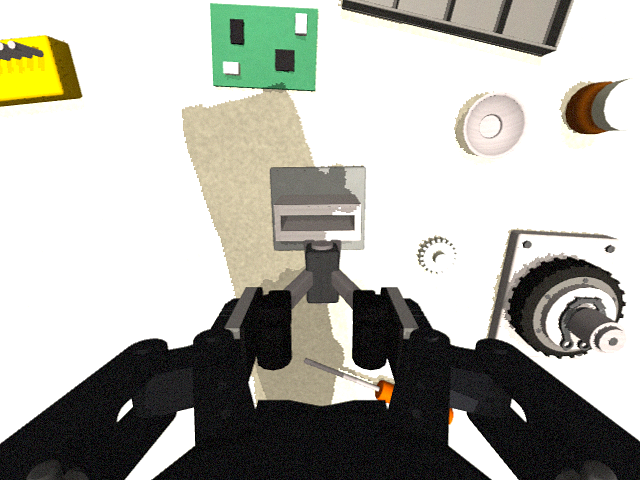

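Request:
jog_arm:
  motion:
    - [[0.6,0.3,1.2,-10,0],[0.6,0,0,-15,0],[0.6,0,0,-15,0],[0.6,0,0,-15,0],[0.6,0,0,-15,0],[0.6,0,0,-15,0],[0.6,0,0,-10,0],[0.6,0,0,-6,0],[0.6,0,0,-4,0],[0.6,0,0,-2,0],[0.6,0,0,0,0],[0.6,0,0,0,0]]

```text
time_s: 22.3
ee_pos: [0.6104, 0.152, 0.1233]
orientation: [[0.979, 0.205, 0.001], [0.205, -0.979, 0.0], [0.001, -0.0, -1.0]]
ft_force: [0.5, 0.7, -0.8]
width: 0.0512
```

Request:
jog_arm:
  motion:
    - [[0.6,0,0,-1,0],[0.6,0,0,-1,0],[0.6,0,0,0,0],[0.6,0,0,0,0]]

```text
time_s: 22.63
ee_pos: [0.6101, 0.1519, 0.1208]
orientation: [[0.979, 0.205, 0.0], [0.205, -0.979, 0.0], [0.0, -0.0, -1.0]]
ft_force: [0.2, 0.2, -2.1]
width: 0.0514
```

```bash
python3 hold.py w25
```

```text
t 22.63 ee [0.6101 0.1519 0.1208] yawx 11.83 tilt [0.0002 0.0001] F [ 0.22  0.18 -2.09] T [ 0.   -0.02 -0.03] w 0.0514
L 1242 [  1.6 -17.5 -34.5] [  0.5 -17.7] [25.4  9.6] 0.5
R 1306 [  2.2  18.5 -34.7] [ 0.5 18.6] [10.  25.2] 87.7
block 2492 [ 4.5  0.8 30. ] [0. 1.] [34.7 27.5] 1.0
stand 3506 [609.9 152.5] [33.9 78.1] 12.4
```

Request:
jog_arm:
  motion:
    - [[0.6,0,-1,-0.7,0],[0.6,0,0,-0.7,0],[0.6,0,0,0,0],[0.6,0,0,0,0]]

```text
time_s: 23.02
ee_pos: [0.6101, 0.1508, 0.1193]
orientation: [[0.979, 0.205, 0.0], [0.205, -0.979, -0.0], [0.0, 0.0, -1.0]]
ft_force: [0.5, -0.1, -1.4]
width: 0.0516
```

Request:
jog_arm:
  motion:
    - [[0.6,0,0,-0.5,0],[0.6,0,0,0,0],[0.6,0,0,0,0]]

```text
time_s: 23.27
ee_pos: [0.6103, 0.1509, 0.1191]
orientation: [[0.979, 0.205, 0.001], [0.205, -0.979, 0.0], [0.001, -0.0, -1.0]]
ft_force: [-0.3, 0.0, 5.1]
width: 0.0516
```

Request:
jog_arm:
  motion:
    - [[0.63,0,0,0,0],[0.66,0,0,0,0],[0.72,0,0,0,0],[0.8,0,0,0,0],[1,0,0,0,0],[1,0,0,0,0],[1,0,0,0,0],[1,0,0,0,0]]

```text
time_s: 23.93
ee_pos: [0.6101, 0.151, 0.1188]
orientation: [[0.979, 0.205, -0.0], [0.205, -0.979, 0.0], [0.0, -0.0, -1.0]]
ft_force: [0.7, -0.8, 0.7]
width: 0.0857
```

Run:
```python
from h import *
st();im,d,m=snap('wrist','w26');cv2.imwrite('pics/w26.png',cv2.convertScaleAbs(im,alpha=1.6))
```

```text
t 23.93 ee [0.6101 0.151  0.1188] yawx 11.83 tilt [-0.      0.0001] F [ 0.68 -0.85  0.67] T [-0.   -0.02  0.08] w 0.0857
```

View pics/w26.png

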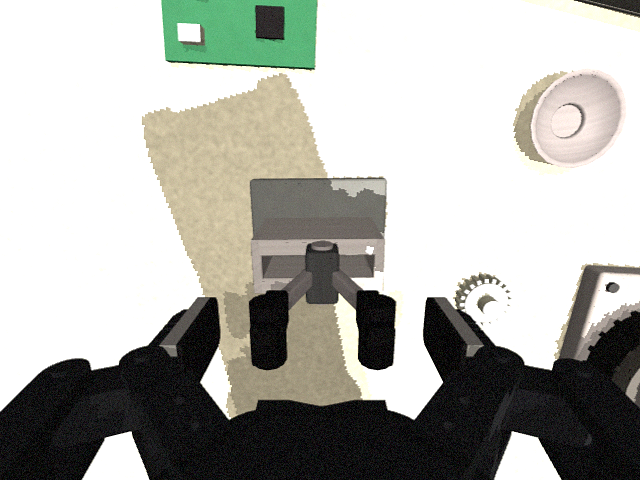

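Pliers stand free between the open fingers. Retreat straight up and check everything.

Request:
jog_arm:
  motion:
    - [[1,0,0,5,0],[1,0,0,15,0],[1,0,0,20,0],[1,0,0,20,0],[1,0,0,20,0],[1,0,0,20,0],[1,0,0,0,0],[1,0,0,0,0],[1,0,0,0,0]]

```text
time_s: 24.73
ee_pos: [0.6099, 0.1508, 0.2186]
orientation: [[0.979, 0.205, -0.0], [0.205, -0.979, -0.0], [-0.0, 0.0, -1.0]]
ft_force: [0.2, -0.0, 0.0]
width: 0.0855
```

Run:
```python
from h import *
st();im,d,m=snap('wrist','w27');P=cloud(d,m)
roi=np.zeros((480,640),bool);roi[200:330,240:400]=1
M=roi&(P[...,2]>.147)&(P[...,2]<.158)
n,lab,stt,c=cv2.connectedComponentsWithStats(M.astype(np.uint8))
for i in range(1,n):
    if stt[i,4]>60:
        Q=P[lab==i];r=cv2.minAreaRect((Q[:,:2]*1000).astype(np.float32));print('bar',np.median(Q[:,2]).round(4),np.round(r[0],1),np.round(r[1],1),round(r[2],1))
im,d,m=snap('side','s27');pts('side',['pliers_grip','stand_top','ring_center','axle_top'])
cv2.imwrite('pics/s27.png',cv2.convertScaleAbs(cv2.resize(im[140:380,200:520],(800,600),interpolation=cv2.INTER_CUBIC),alpha=1.7))
```

```text
t 24.73 ee [0.6099 0.1508 0.2186] yawx 11.82 tilt [-0.0002 -0.0001] F [ 0.24 -0.02  0.02] T [-0.    0.03 -0.07] w 0.0855
bar 0.1524 [606.1 170.5] [25.5 10.1] 12.2
bar 0.1524 [614.5 129.7] [25.5  9.7] 12.9
side pliers_grip [([0.609, 0.1471, 0.1448], 0.89)]
side stand_top [([0.6106, 0.1555, 0.0732], 0.77), ([0.5636, -0.1239, 0.104], 0.62)]
side ring_center [([0.5618, -0.1239, 0.0664], 0.89)]
side axle_top [([0.5593, -0.1236, 0.1008], 0.97)]
```

View pics/s27.png

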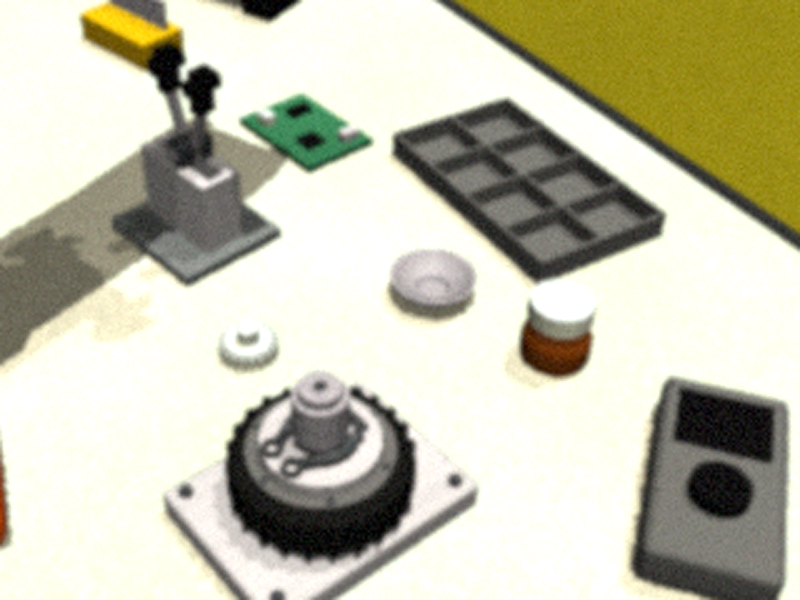

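```bash
python3 -c "
from cell import ctrl
print(ctrl.job_done())"
```

```text
the job is handed in; nothing more can be done
None
```

The ring is contracted in the groove, and the pliers are back upright in their stand and released. I handed the job in at about 25 s of the 67 s allowed; no verdict was reported.

**First insertion failed.** The pins came down beside the holes, about 1.7 mm off sideways, and tilted the ring on its land. Depth readings showed the tilt, so I lifted off and the ring fell back flat. I re-measured, shifted the pliers and then got both pins into the eyes.

**Spreading and lowering.** I spread the ring about 7 to 8 mm, judged from images, so it was at or just under the 7.5 mm recommended. It hung tilted by about 6° on the pins while I lowered it. As it touched the washer it came flat.

**Washer not felt by force.** I took the washer contact from the ring levelling out in the depth images, because the wrist force never rose clearly above its roughly 1 N noise.

**Last checks:**
- **Ring:** before I carried the pliers back to the stand, depth images showed it flat within about 0.2 mm. Its top was about 36 mm below the axle top, and its outer width was back to the contracted value. A later side-camera detection put its centre about 34 mm below the axle top.
- **Pliers:** after I backed away they stood upright, with the bar tops at 0.1524 m (0.1527 m before). The grip point is therefore about 70 to 72 mm above the stand top.
- **Robot:** the gripper was clear of everything and the wrist force read zero.
- **Other things on the bench:** they look undisturbed in the final side picture; I did not measure their positions again.

**Step 1 not confirmed.** I estimated the ring centre at about 7.0 mm below the axle top just after the full spread, close to the 7.5 mm limit. That it met the condition for long enough is my inference, not a reading.

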